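# Load the specimen stage and clamp it down crisscross

### The arm

A 6-joint arm with a two-finger parallel gripper is mounted at the origin on the work surface. World frame = base frame: x ahead of the robot, y to its left, z up, the work surface at z = 0. Lengths are in m, angles in rad, forces in N, time in s.
With the tool pointing down it reaches from about 0.3 to 0.775 m from the base axis. Payload 14.6 kg.
Tool frame: the origin (TCP) lies at the very end of the fingers, on their centre line; the grasp point (between the pads) lies 19 mm behind it; z points along the fingers, y is the line along which they close (so a half turn about z gives the same grasp; the last joint's range is limited). The gripper opens to 94 mm and grips with 3 to 60 N. Pads are 16 mm wide; open, the fingers measure 119 mm over their backs; the gripper's body (75 mm by 177 mm) begins 78 mm behind the grasp point.
Start: joints at [1.037, 0.3, 1.521, -0, 1.321, -0.067], TCP at [0.248, 0.491, 0.205] pointing down, gripper open.
Joint ranges: [-3.03, 3.03], [-0.79, 2.21], [0.23, 2.52], [-1.04, 4.18], [0, 3.07], [-2.55, 2.55]. Speed limits (rad/s): [2.22, 2.22, 2.57, 3.14, 3.14, 3.14].

### API

Orientations are given as [roll, pitch, yaw] about the fixed x, y, z axes, in that order (R = Rz(yaw) Ry(pitch) Rx(roll)).
In Python, from station import ctrl gives the robot as it stands. The module is installed in compiled form; this text tells all that it offers.
- The arm moves only by the tool play_rows, never from a script. Its argument "commands" is a list of rows, each a list of 7 numbers: the shift along the tool's x, y, z in m, then the turn, a rotation vector about the tool's x, y, z in degrees, then the closure, from -1 (fully open) to 1 (shut). A call has 1 to 20 rows; each row shifts and turns the commanded pose from where the row before left it, along the tool's axes as they then stand; what a row does not reach is not made up. A row lasts 1/12 s, in which the tool goes at most 41.7 mm and 7.16 degrees, less where a joint would pass 70% of its speed; a pose out of reach is approached as far as the arm can. A call is refused whole if a number of a shift passes 0.0417 or a number of a turn 7.16, either way. A call with a gripper value outside its range is refused whole. The fingers move at their own pace and stop on an object; "force" is the grip in N (left out, the last holds). Time passes only in rows, so rows that do not move let the fingers close. It gives the time, the measured TCP pose, the force, the opening and the grip force at its end, in the units of the state.
- ctrl.get_obs(): the state, without advancing time (a new reading comes with each control period).
- ctrl.camera(name): name is "side" or "top"; returns the picture (400x640x3 uint8, blue, green, red); there is no depth.
- ctrl.camera_model(name): a dict with "fx", "fy", "cx", "cy" (pixels), "distortion" ([k1, k2, p1, p2, k3] as OpenCV has them; the pictures are not rectified), "rvec" (rotation vector, rad) and "tvec" (3), from world to camera coordinates, as OpenCV has them. Camera axes: x right, y down, z forward; pixel columns grow to the right and rows downward; lengths in m; the calibration is good to about 2 mm. A picture is of the moment at which its call begins. camera_model takes no time and is no camera call.
- ctrl.hand_in(): hands the job in; it is judged then, once.
The state is a dict: "time_s": time; "qpos": joint angles; "joint_vel": joint speeds; "tau": joint torques, N m; "ee_pos": TCP position; "eef_rot": TCP orientation; "force": force on the tool from outside, world axes, zero at the start; "moment": the same for the moment, N m; "grip_width": finger opening in m; "grip_force": force on a finger pad.
Only numpy, scipy, OpenCV 4.12 (cv2) and the standard library are available. Lean on these libraries where they do the work, as an engineer would, in place of code of your own. Each camera call takes 0.05 s, during which the arm holds its last target. There are 200 camera calls.

### The job

Lay every loose specimen puck flat into a nest of its own in the clamp stage's sprung plate while the four knobs are still loose. Then screw the plate down with the four bar knobs in three even rounds, always crisscross (after the first knob of a round, the one diagonally opposite): turn each clockwise to about one third of its travel in the first round, to about two thirds in the second and fully home in the third, finishing each round on all four before the next, so that the plate comes down level and seats flat with the pucks still in their nests. Leave the carton, the jar and the dust cap where they stand.

Things in the scene. Friction and masses are not known exactly. Their poses are not given: they have to be found in the camera images.
- stage_base (a point): Clamp stage: white base block 240 x 244 mm (its x, y), 30 mm high, fixed to the bench; this point is the centre of its underside. Its x axis is the short way across the row of nests, its y axis runs along the row; z up. A sprung aluminium plate floats on it, held by four black bar knobs (captive screws) at its corners.
- plate_top (a point): Centre of the upper face of the aluminium plate (216 x 220 mm, 14 mm thick; axes as the stage's). The face stands 54 mm above the bench while the plate is up on its springs and 44 mm when it is seated; the plate tips a little when one corner is screwed down ahead of the others, and sinks a few mm at most if pressed with some N.
- plate_press (a joint): How far the centre of the plate has been pressed down: 0 m up on its springs, 0.010 m fully seated on the base.
- nest_1 (a point): Round nest 1 in the plate, 66 mm wide, 6 mm deep, dark rubber floor, at y = -72 mm, x = 0 from the plate's centre. This point lies 15 mm above the nest's floor (9 mm above the plate's face), where the middle of a seated puck comes to lie. z axis: the plate's upward normal.
- nest_2 (a point): Round nest 2 in the plate, 66 mm wide, 6 mm deep, dark rubber floor, at y = 0 mm, x = 0 from the plate's centre. This point lies 15 mm above the nest's floor (9 mm above the plate's face), where the middle of a seated puck comes to lie. z axis: the plate's upward normal.
- nest_3 (a point): Round nest 3 in the plate, 66 mm wide, 6 mm deep, dark rubber floor, at y = 72 mm, x = 0 from the plate's centre. This point lies 15 mm above the nest's floor (9 mm above the plate's face), where the middle of a seated puck comes to lie. z axis: the plate's upward normal.
- puck_1_mid (a point): Resin-mounted specimen, a round amber puck 60 mm in diameter, 30 mm tall, 110 g (may vary by a third), lower edge bevelled 3 mm, dark metal disc showing on its top face; loose on the bench, top face up. This point is its centre, half-way up. May be absent.
- puck_2_mid (a point): Resin-mounted specimen, a round green puck 60 mm in diameter, 30 mm tall, 110 g (may vary by a third), lower edge bevelled 3 mm, dark metal disc showing on its top face; loose on the bench, top face up. This point is its centre, half-way up. May be absent.
- puck_3_mid (a point): Resin-mounted specimen, a round blue puck 60 mm in diameter, 30 mm tall, 110 g (may vary by a third), lower edge bevelled 3 mm, dark metal disc showing on its top face; loose on the bench, top face up. This point is its centre, half-way up. May be absent.
- screw_a (a joint): Turn of screw a, rad: 0 fully loose, grows clockwise seen from above, 3.6 is fully home (hard stop; starts between 0 and 0.2). It stays where it is left. Resisting torque 0.1 to 0.15 N m. Coarse thread: the knob sinks 2.9 mm per rad.
- screw_a_bar (a point): Black bar knob of screw a, at x = -90, y = 90 mm from the stage's centre (diagonally opposite screw c): upright bar 56 mm long, 14 mm thick, 28 mm tall, on a 38 mm round collar. This point is on the screw's axis at mid-height of the bar, 81.5 mm above the bench at joint 0; bar's top 14 mm above it, the collar 14 mm below. x axis: along the bar toward its red-topped end; at joint 0 it is the stage's x axis.
- screw_b (a joint): Turn of screw b, rad: 0 fully loose, grows clockwise seen from above, 3.6 is fully home (hard stop; starts between 0 and 0.2). It stays where it is left. Resisting torque 0.1 to 0.15 N m. Coarse thread: the knob sinks 2.9 mm per rad.
- screw_b_bar (a point): Black bar knob of screw b, at x = 90, y = 90 mm from the stage's centre (diagonally opposite screw d): upright bar 56 mm long, 14 mm thick, 28 mm tall, on a 38 mm round collar. This point is on the screw's axis at mid-height of the bar, 81.5 mm above the bench at joint 0; bar's top 14 mm above it, the collar 14 mm below. x axis: along the bar toward its red-topped end; at joint 0 it is the stage's x axis.
- screw_c (a joint): Turn of screw c, rad: 0 fully loose, grows clockwise seen from above, 3.6 is fully home (hard stop; starts between 0 and 0.2). It stays where it is left. Resisting torque 0.1 to 0.15 N m. Coarse thread: the knob sinks 2.9 mm per rad.
- screw_c_bar (a point): Black bar knob of screw c, at x = 90, y = -90 mm from the stage's centre (diagonally opposite screw a): upright bar 56 mm long, 14 mm thick, 28 mm tall, on a 38 mm round collar. This point is on the screw's axis at mid-height of the bar, 81.5 mm above the bench at joint 0; bar's top 14 mm above it, the collar 14 mm below. x axis: along the bar toward its red-topped end; at joint 0 it is the stage's x axis.
- screw_d (a joint): Turn of screw d, rad: 0 fully loose, grows clockwise seen from above, 3.6 is fully home (hard stop; starts between 0 and 0.2). It stays where it is left. Resisting torque 0.1 to 0.15 N m. Coarse thread: the knob sinks 2.9 mm per rad.
- screw_d_bar (a point): Black bar knob of screw d, at x = -90, y = -90 mm from the stage's centre (diagonally opposite screw b): upright bar 56 mm long, 14 mm thick, 28 mm tall, on a 38 mm round collar. This point is on the screw's axis at mid-height of the bar, 81.5 mm above the bench at joint 0; bar's top 14 mm above it, the collar 14 mm below. x axis: along the bar toward its red-topped end; at joint 0 it is the stage's x axis.
- wipes_box_mid (a point): Bystander: white and green wipes carton 115 x 120 x 85 mm, loose; its centre.
- reagent_jar_mid (a point): Bystander: jar with blue cap, 66 mm wide, 110 mm tall, loose; its centre.
- dust_cap_mid (a point): Bystander: black eyepiece dust cap, 52 mm wide, 20 mm tall, loose; its centre.
Things that resemble listed ones, but are neither listed nor needed, are in the scene too. Leave any white look-alike of the part that bears puck_1_mid alone.

How it is judged:
On the way, in this order (a step that is already met when the one before it is completed fails the run):
1. every puck lies in a nest while all four screws are still loose (((distance between puck_1_mid and nest_1 below 0.006 m and angle between the z axis of puck_1_mid and the z axis of nest_1, either way round below 0.06 rad) or (distance between puck_1_mid and nest_2 below 0.006 m and angle between the z axis of puck_1_mid and the z axis of nest_1, either way round below 0.06 rad) or (distance between puck_1_mid and nest_3 below 0.006 m and angle between the z axis of puck_1_mid and the z axis of nest_1, either way round below 0.06 rad)) and ((distance between puck_2_mid and nest_1 below 0.006 m and angle between the z axis of puck_2_mid and the z axis of nest_1, either way round below 0.06 rad) or (distance between puck_2_mid and nest_2 below 0.006 m and angle between the z axis of puck_2_mid and the z axis of nest_1, either way round below 0.06 rad) or (distance between puck_2_mid and nest_3 below 0.006 m and angle between the z axis of puck_2_mid and the z axis of nest_1, either way round below 0.06 rad)) and ((distance between puck_3_mid and nest_1 below 0.006 m and angle between the z axis of puck_3_mid and the z axis of nest_1, either way round below 0.06 rad) or (distance between puck_3_mid and nest_2 below 0.006 m and angle between the z axis of puck_3_mid and the z axis of nest_1, either way round below 0.06 rad) or (distance between puck_3_mid and nest_3 below 0.006 m and angle between the z axis of puck_3_mid and the z axis of nest_1, either way round below 0.06 rad)) and value of joint each of screw_a, screw_b, screw_c, screw_d below 0.45 rad), for 0.2 s.
2. all four screws are about one third tightened (value of joint screw_a between 0.8 and 1.7 rad and value of joint screw_b between 0.8 and 1.7 rad and value of joint screw_c between 0.8 and 1.7 rad and value of joint screw_d between 0.8 and 1.7 rad), for 0.2 s.
3. all four screws are about two thirds tightened (value of joint screw_a between 2 and 2.9 rad and value of joint screw_b between 2 and 2.9 rad and value of joint screw_c between 2 and 2.9 rad and value of joint screw_d between 2 and 2.9 rad), for 0.2 s.
4. all four screws are fully home (value of joint each of screw_a, screw_b, screw_c, screw_d above 3.3 rad), for 0.2 s.
At the end, for the whole second after the job is handed in: Every puck present lies in a nest (centre within 6 mm of its seated place, within 0.06 rad of flat) and at rest; all four screws beyond 3.3 rad; plate pressed down more than 8.5 mm and level within 0.01 rad (all of step 4 and ((distance between puck_1_mid and nest_1 below 0.006 m and angle between the z axis of puck_1_mid and the z axis of nest_1, either way round below 0.06 rad) or (distance between puck_1_mid and nest_2 below 0.006 m and angle between the z axis of puck_1_mid and the z axis of nest_1, either way round below 0.06 rad) or (distance between puck_1_mid and nest_3 below 0.006 m and angle between the z axis of puck_1_mid and the z axis of nest_1, either way round below 0.06 rad)) and ((distance between puck_2_mid and nest_1 below 0.006 m and angle between the z axis of puck_2_mid and the z axis of nest_1, either way round below 0.06 rad) or (distance between puck_2_mid and nest_2 below 0.006 m and angle between the z axis of puck_2_mid and the z axis of nest_1, either way round below 0.06 rad) or (distance between puck_2_mid and nest_3 below 0.006 m and angle between the z axis of puck_2_mid and the z axis of nest_1, either way round below 0.06 rad)) and ((distance between puck_3_mid and nest_1 below 0.006 m and angle between the z axis of puck_3_mid and the z axis of nest_1, either way round below 0.06 rad) or (distance between puck_3_mid and nest_2 below 0.006 m and angle between the z axis of puck_3_mid and the z axis of nest_1, either way round below 0.06 rad) or (distance between puck_3_mid and nest_3 below 0.006 m and angle between the z axis of puck_3_mid and the z axis of nest_1, either way round below 0.06 rad)) and value of joint plate_press above 0.0085 m and angle between plate_top's own z axis and vertical below 0.01 rad and linear speed of each of puck_1, puck_2, puck_3 below 0.02 m/s); the robot touches nothing.
It fails at once if first round not crisscross: two neighbouring screws beyond 0.8 rad while the other two are both below 0.4 ((value of joint each of screw_a, screw_b above 0.8 rad and value of joint each of screw_c, screw_d below 0.4 rad) or (value of joint each of screw_b, screw_c above 0.8 rad and value of joint each of screw_a, screw_d below 0.4 rad) or (value of joint each of screw_c, screw_d above 0.8 rad and value of joint each of screw_a, screw_b below 0.4 rad) or (value of joint each of screw_d, screw_a above 0.8 rad and value of joint each of screw_b, screw_c below 0.4 rad)).
It fails at once if second round not crisscross: two neighbouring screws beyond 2.0 rad while the other two are both below 1.6 ((value of joint each of screw_a, screw_b above 2 rad and value of joint each of screw_c, screw_d below 1.6 rad) or (value of joint each of screw_b, screw_c above 2 rad and value of joint each of screw_a, screw_d below 1.6 rad) or (value of joint each of screw_c, screw_d above 2 rad and value of joint each of screw_a, screw_b below 1.6 rad) or (value of joint each of screw_d, screw_a above 2 rad and value of joint each of screw_b, screw_c below 1.6 rad)).
It fails at once if third round not crisscross: two neighbouring screws beyond 3.2 rad while the other two are both below 2.8 ((value of joint each of screw_a, screw_b above 3.2 rad and value of joint each of screw_c, screw_d below 2.8 rad) or (value of joint each of screw_b, screw_c above 3.2 rad and value of joint each of screw_a, screw_d below 2.8 rad) or (value of joint each of screw_c, screw_d above 3.2 rad and value of joint each of screw_a, screw_b below 2.8 rad) or (value of joint each of screw_d, screw_a above 3.2 rad and value of joint each of screw_b, screw_c below 2.8 rad)).
It fails at once if a round skipped: a screw beyond 2.1 rad while another is below 0.7, or beyond 3.2 while another is below 1.9 ((value of joint screw_a above 2.1 rad and value of joint screw_b below 0.7 rad) or (value of joint screw_a above 2.1 rad and value of joint screw_c below 0.7 rad) or (value of joint screw_a above 2.1 rad and value of joint screw_d below 0.7 rad) or (value of joint screw_b above 2.1 rad and value of joint screw_a below 0.7 rad) or (value of joint screw_b above 2.1 rad and value of joint screw_c below 0.7 rad) or (value of joint screw_b above 2.1 rad and value of joint screw_d below 0.7 rad) or (value of joint screw_c above 2.1 rad and value of joint screw_a below 0.7 rad) or (value of joint screw_c above 2.1 rad and value of joint screw_b below 0.7 rad) or (value of joint screw_c above 2.1 rad and value of joint screw_d below 0.7 rad) or (value of joint screw_d above 2.1 rad and value of joint screw_a below 0.7 rad) or (value of joint screw_d above 2.1 rad and value of joint screw_b below 0.7 rad) or (value of joint screw_d above 2.1 rad and value of joint screw_c below 0.7 rad) or (value of joint screw_a above 3.2 rad and value of joint screw_b below 1.9 rad) or (value of joint screw_a above 3.2 rad and value of joint screw_c below 1.9 rad) or (value of joint screw_a above 3.2 rad and value of joint screw_d below 1.9 rad) or (value of joint screw_b above 3.2 rad and value of joint screw_a below 1.9 rad) or (value of joint screw_b above 3.2 rad and value of joint screw_c below 1.9 rad) or (value of joint screw_b above 3.2 rad and value of joint screw_d below 1.9 rad) or (value of joint screw_c above 3.2 rad and value of joint screw_a below 1.9 rad) or (value of joint screw_c above 3.2 rad and value of joint screw_b below 1.9 rad) or (value of joint screw_c above 3.2 rad and value of joint screw_d below 1.9 rad) or (value of joint screw_d above 3.2 rad and value of joint screw_a below 1.9 rad) or (value of joint screw_d above 3.2 rad and value of joint screw_b below 1.9 rad) or (value of joint screw_d above 3.2 rad and value of joint screw_c below 1.9 rad)).
It fails at once if a bystander shifted by more than 30 mm (distance of any of wipes_box_mid, reagent_jar_mid, dust_cap_mid from where it was at the start of the episode above 0.03 m).
Of puck_1, puck_2, puck_3 only 1 to 3 are there at a start; the rules pass over those that are not, and their reading is None.
At some moment in a run one of puck_1, puck_2, puck_3 may be knocked a few centimetres aside while the robot is not near it.
Once in a run the grip may slacken for a moment while it holds something.
It also fails if it takes over 210 s, if anything falls off the work surface, if the arm or the gripper's body presses on something with over 40 N, if the wrist force passes 120 N, or if a joint passes its speed limit or range.

## Working session

There is one attempt and no reset: what is moved stays moved. The work goes in short steps, Python scripts to look and compute and a tool call to move; the robot and the scene stay as the last step left them, time stands still between calls to the robot, and variables do not carry over. Pictures are saved under pics/ and viewed, at most 14 in all, crops included, and the job is handed in when it is done.

Besides the shell and the picture viewer there is one more tool, called after "Request:" by a JSON object that holds its "name" and its "arguments". play_rows: Moves the arm, as the interface text tells. Its arguments: {"type":"object","properties":{"commands":{"type":"array","items":{"type":"array","items":{"type":"number"}}},"force":{"type":"number"}},"required":["commands"]}

```bash
mkdir -p pics; python3 - <<'E'
from station import ctrl
import cv2
for n in("top","side"):
    im=ctrl.camera(n); cv2.imwrite(f"pics/{n}0.png",im); print(n,ctrl.camera_model(n))
o=ctrl.get_obs(); print(o)
E
```

```text
top {'fx': 364.78015184426863, 'fy': 364.78015184426863, 'cx': 317.3205271219998, 'cy': 192.0787951679818, 'distortion': array([-0.02528946,  0.        ,  0.        ,  0.        ,  0.        ]), 'rvec': array([ 2.12049752, -2.09684   ,  0.22390126]), 'tvec': array([-0.04129386,  0.53608893,  1.00626534])}
side {'fx': 486.9316991823288, 'fy': 486.9316991823288, 'cx': 322.73509533984696, 'cy': 201.1167641021891, 'distortion': array([-0.13916097,  0.        ,  0.        ,  0.        ,  0.        ]), 'rvec': array([ 2.42075848, -0.12743794,  0.06515165]), 'tvec': array([-0.53981911,  0.07820205,  1.44374926])}
{'time_s': 0.1, 'qpos': array([ 1.03738498e+00,  3.00431149e-01,  1.52149027e+00, -2.48310592e-05,
        1.32067822e+00, -6.65965649e-02]), 'joint_vel': array([-0.00066157, -0.00143319, -0.00067632, -0.00018747,  0.00052323,
        0.00122025]), 'tau': array([ 1.22379137e-03, -5.32646227e+01, -3.53283191e+01,  7.08780019e-02,
        2.35329353e-02, -5.05872106e-05]), 'ee_pos': array([0.2474195 , 0.49096116, 0.20494665]), 'eef_rot': array([-3.14058630e+00, -4.30135914e-05,  2.67478400e+00]), 'force': array([ 0.23211857, -0.35307554, -0.32398481]), 'moment': array([-0.00187909,  0.00076215, -0.00573953]), 'grip_force': 0.0, 'grip_width': 0.09385626868409197}
```

View pics/top0.png

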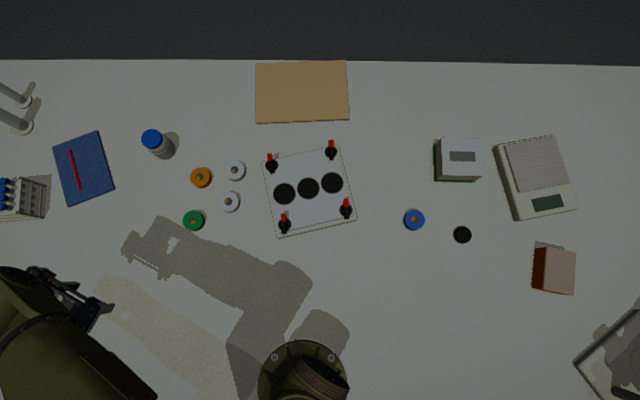

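View pics/side0.png

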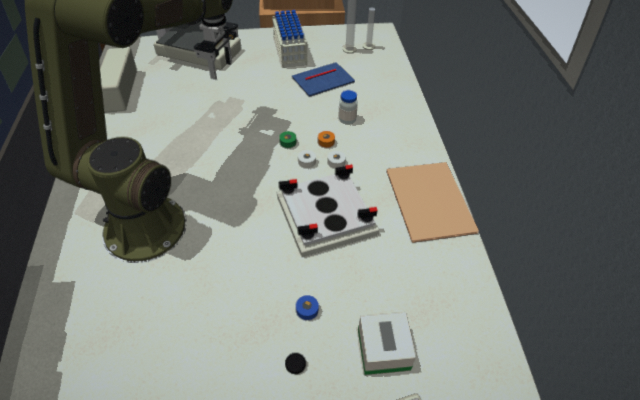

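The top view shows amber (201,177), green (194,220) and blue (414,219) pucks. The two white look-alikes at (237,170) and (231,201) are to be left alone. The nests are at (284,194), (308,188) and (332,182), the jar at (152,140), the cap at (462,234) and the carton at (459,159). All the red bar ends point up in the image, so stage x is roughly world +x.

```bash
cat > h.py <<'E'
import numpy as np, cv2
from station import ctrl
def ray(n,px,z):
    m=ctrl.camera_model(n);K=np.array([[m['fx'],0,m['cx']],[0,m['fy'],m['cy']],[0,0,1]])
    u=cv2.undistortPoints(np.array(px,float).reshape(-1,1,2),K,m['distortion']).reshape(-1,2)
    R=cv2.Rodrigues(m['rvec'])[0];C=-R.T@m['tvec']
    d=np.c_[u,np.ones(len(u))]@R
    return (C+d*((z-C[2])/d[:,2])[:,None])[:,:2]
RNG={'amber':((8,150,60),(22,255,255)),'green':((55,120,40),(85,255,255)),'blue':((105,120,40),(125,255,255)),'red':((0,150,60),(6,255,255))}
def blobs(im,c,amin=20):
    h=cv2.cvtColor(im,cv2.COLOR_BGR2HSV);k=cv2.inRange(h,*[np.array(v) for v in RNG[c]])
    if c=='red': k|=cv2.inRange(h,np.array((174,150,60)),np.array((180,255,255)))
    cs,_=cv2.findContours(k,cv2.RETR_EXTERNAL,cv2.CHAIN_APPROX_NONE)
    out=[]
    for q in cs:
        a=cv2.contourArea(q)
        if a>=amin: out.append((*cv2.minEnclosingCircle(q)[0],a,*q.reshape(-1,2).mean(0)))
    return out
def dark(im,amin=100,thr=60):
    g=im.max(2);k=(g<thr).astype(np.uint8)
    cs,_=cv2.findContours(k,cv2.RETR_EXTERNAL,cv2.CHAIN_APPROX_NONE)
    return [(*cv2.minEnclosingCircle(q)[0],cv2.contourArea(q),cv2.minEnclosingCircle(q)[1]) for q in cs if amin<cv2.contourArea(q)<1500]
E
python3 - <<'E'
from h import *
np.set_printoptions(precision=4,suppress=True)
im=ctrl.camera('top');im2=ctrl.camera('side')
for n,i in(('top',im),('side',im2)):
    for c in('amber','green','blue'):
        for b in blobs(i,c,60):
            print(n,c,np.round(b,1),ray(n,b[:2],.03 if n=='top' else .02)[0])
    for b in blobs(i,'red',6): print(n,'red',np.round(b,1),ray(n,b[3:],.095)[0])
    for b in dark(i):print(n,'dark',np.round(b,1),ray(n,b[:2],.052)[0])
c=cv2.resize(im[130:245,120:440],None,fx=2.5,fy=2.5,interpolation=cv2.INTER_CUBIC);cv2.imwrite('pics/crop1.png',c)
E
```

```text
top amber [200.  177.2 266.5 199.6 176.9] [0.5845 0.3205]
top green [192.7 219.9 278.5 192.7 219.9] [0.4542 0.3317]
top blue [413.9 219.8 293.5 413.8 219.6] [ 0.4619 -0.3209]
top blue [  82.   168.5 2861.    82.3  168.4] [0.6083 0.6875]
top blue [151.  138.  278.5 150.7 138.3] [0.7086 0.4839]
top red [283.  217.5  28.  283.  217.5] [0.4553 0.0588]
top red [346.  202.5  26.5 345.9 202.7] [ 0.499  -0.1154]
top red [269.  157.   22.5 269.3 156.8] [0.6303 0.1038]
top red [ 74.5 169.   58.5  74.4 169.2] [0.5878 0.6653]
top red [331.  143.   23.5 330.9 143.2] [ 0.6737 -0.073 ]
top dark [625.5 391.  235.   15.7] [ 0.0003 -0.8692]
top dark [620.  354.  448.5  48.8] [ 0.0943 -0.8674]
top dark [539.  267.2 420.   21. ] [ 0.327  -0.6661]
top dark [462.  234.3 218.    9.1] [ 0.4182 -0.4521]
top dark [284.  224.5 108.5   8.7] [0.4412 0.0595]
top dark [547.5 202.5 326.5  15.7] [ 0.5139 -0.7128]
top dark [283.7 193.5 334.5  10.8] [0.5323 0.063 ]
top dark [307.6 188.  330.   10.8] [ 0.5496 -0.0066]
top dark [  4.5 194.3 180.   16.3] [0.5205 0.8981]
top dark [ 32.5 197.5 490.5  23. ] [0.5117 0.8098]

[... 907 characters left out ...]
]
side red [320.5  73.5  14.  320.5  73.7] [0.5998 0.6008]
side dark [612.6 384.  661.5  30.3] [ 1.1745 -0.6465]
side dark [295.3 363.2 297.   10.2] [ 0.4241 -0.4892]
side dark [307.  229.5 148.    9.3] [ 0.4868 -0.0971]
side dark [335.  222.5 233.   10.3] [ 0.5691 -0.0798]
side dark [367.  214.  141.    9.2] [ 0.6663 -0.0577]
side dark [326.4 204.5 204.5   9.7] [ 0.5523 -0.0095]
side dark [318.  187.5 181.5   9.3] [0.5347 0.0612]
side dark [287.8 185.  129.5   8.4] [0.4436 0.0807]
side dark [343.3 171.  126.5   7.9] [0.6216 0.1239]
side dark [127.5  77.5 246.5  22.6] [-0.1569  0.7293]
side dark [538.   34.  181.   43.4] [1.647  0.9273]
side dark [ 569.    22.6 1160.5   73.5] [1.8698 1.0395]
```

View pics/crop1.png

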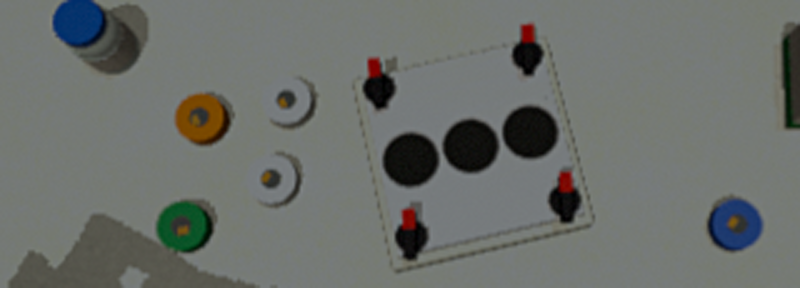

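Candidates for puck_1 are amber (200,177), white (237,170) and white (231,201). The crop confirms amber is the one at (200,177), and I won't touch the whites. I'll go above the amber puck with the tool x aligned to stage y.

Request:
{"name": "play_rows", "arguments": {"commands": [[0,0,0,0,0,7.1,-1],[0,0,0,0,0,7.1,-1],[0,0,0,0,0,7.1,-1],[0,0,0,0,0,7.1,-1],[0,0,0,0,0,7.1,-1],[0,0,0,0,0,7.1,-1],[0,0,0,0,0,7.0,-1],[-0.0246,0.0289,0.008,0,0,0,-1],[-0.0246,0.0289,0.008,0,0,0,-1],[-0.0246,0.0289,0.008,0,0,0,-1],[-0.0246,0.0289,0.008,0,0,0,-1],[-0.0246,0.0289,0.008,0,0,0,-1],[-0.0246,0.0289,0.008,0,0,0,-1],[-0.0246,0.0289,0.008,0,0,0,-1],[-0.0246,0.0289,0.008,0,0,0,-1],[-0.0246,0.0289,0.008,0,0,0,-1],[-0.0246,0.0289,0.008,0,0,0,-1],[0,0,0,0,0,0,-1],[0,0,0,0,0,0,-1]], "force": 25}}

```text
time_s: 1.78
ee_pos: [0.5872, 0.3189, 0.1239]
eef_rot: [-3.14, 0.0, 1.807]
force: [-0.9, 0.2, 0.1]
grip_width: 0.094
grip_force: 0.0
```

```bash
cat >> h.py <<'E'
TH=np.radians(13.7);EX=np.array([np.cos(TH),np.sin(TH)]);EY=np.array([-EX[1],EX[0]])
C=np.array([.5507,-.0081])
def tcp():
    o=ctrl.get_obs();p=o['ee_pos'];print('t %.1f tcp'%o['time_s'],np.round(p,4),'yaw',np.round(np.degrees(o['eef_rot']),2),'w %.4f'%o['grip_width'],'F',np.round(o['force'],1));return p,o['eef_rot'][2]
def delta(xy,z):
    "shift to go in tool axes"
    p,y=tcp();d=np.array(xy)-p[:2]
    print('delta',np.round([d@[np.cos(y),np.sin(y)],d@[np.sin(y),-np.cos(y)],p[2]-z],4))
E
python3 -c "
from h import *
im=ctrl.camera('side')
print([ (b[:3],ray('side',b[:2],.02)) for b in blobs(im,'amber',60)])
delta((.586,.320),.009)
cv2.imwrite('pics/s1.png',cv2.resize(im[60:260,200:460],None,fx=3,fy=3,interpolation=2))"
```

```text
[((326.0, 138.5, 185.0), array([[0.58937792, 0.31812225]]))]
t 1.8 tcp [0.5863 0.3201 0.1248] yaw [-179.93    0.    103.61] w 0.0939 F [-1.   0.3  0.4]
delta [ 0.     -0.0003  0.1158]
```

View pics/s1.png

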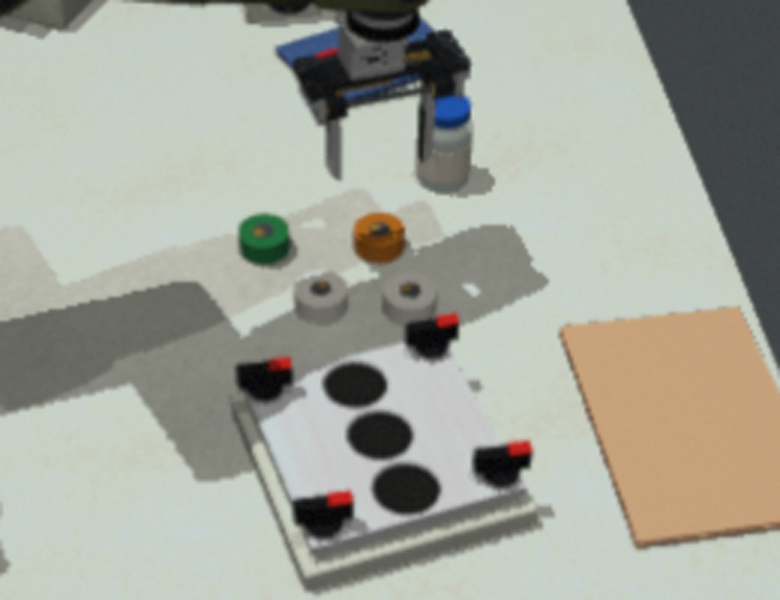

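The side crop shows the open gripper above the amber puck at crop (380,237), with the white pieces clear at (320,297) and (410,297). Descend and grip.

Request:
{"name": "play_rows", "arguments": {"commands": [[0,0,0.025,0,0,0,-1],[0,0,0.025,0,0,0,-1],[0,0,0.025,0,0,0,-1],[0,0,0.02,0,0,0,-1],[0,0,0.0205,0,0,0,-1],[0,0,0,0,0,0,-1],[0,0,0,0,0,0,0.5],[0,0,0,0,0,0,0.5],[0,0,0,0,0,0,0.5],[0,0,0,0,0,0,0.5],[0,0,0,0,0,0,0.5],[0,0,0,0,0,0,0.5]], "force": 25}}

```text
time_s: 2.83
ee_pos: [0.5869, 0.3206, 0.0109]
eef_rot: [3.14, -0.0, 1.809]
force: [0.0, -0.5, 4.3]
grip_width: 0.0589
grip_force: 25.0
```

Request:
{"name": "play_rows", "arguments": {"commands": [[0,0,0,0,0,0,0.5],[0,0,-0.02,0,0,0,0.5],[0,0,-0.04,0,0,0,0.5],[0,0,-0.04,0,0,0,0.5],[0,0,-0.03,0,0,0,0.5],[0,0,0,0,0,0,0.5]]}}

```text
time_s: 3.33
ee_pos: [0.5885, 0.3213, 0.1474]
eef_rot: [3.132, -0.002, 1.809]
force: [0.5, -0.8, -0.6]
grip_width: 0.0592
grip_force: 25.0
```

```bash
python3 -c "
from h import *
n3=C+.072*EY;print(n3)
delta(n3,.13)
im=ctrl.camera('top');print([(b[:3],ray('top',b[:2],.14)) for b in blobs(im,'amber',60)])
im=ctrl.camera('side');print([(b[:3],ray('side',b[:2],.13)) for b in blobs(im,'amber',60)])"
```

```text
[0.53364765 0.06185154]
t 3.3 tcp [0.5885 0.3213 0.1474] yaw [ 1.7945e+02 -1.2000e-01  1.0365e+02] w 0.0592 F [ 0.5 -0.8 -0.6]
delta [-0.2392 -0.1145  0.0174]
[((185.0, 163.5, 104.5), array([[0.59465727, 0.32785191]]))]
[((326.6875, 108.5, 202.5), array([[0.59280811, 0.34454193]]))]
```

Request:
{"name": "play_rows", "arguments": {"commands": [[-0.0239,-0.0114,0,0,0,0,0.5],[-0.0239,-0.0114,0,0,0,0,0.5],[-0.0239,-0.0114,0,0,0,0,0.5],[-0.0239,-0.0114,0,0,0,0,0.5],[-0.0239,-0.0114,0,0,0,0,0.5],[-0.0239,-0.0114,0,0,0,0,0.5],[-0.0239,-0.0114,0,0,0,0,0.5],[-0.0239,-0.0114,0,0,0,0,0.5],[-0.0239,-0.0114,0,0,0,0,0.5],[-0.0239,-0.0114,0,0,0,0,0.5],[0,0,0.025,0,0,0,0.5],[0,0,0.025,0,0,0,0.5],[0,0,0,0,0,0,0.5],[0,0,0,0,0,0,0.5]]}}

```text
time_s: 4.6
ee_pos: [0.5308, 0.0611, 0.0883]
eef_rot: [-3.137, -0.001, 1.809]
force: [-0.3, 0.6, -0.8]
grip_width: 0.0592
grip_force: 25.0
```

```bash
python3 -c "
from h import *
n3=C+.072*EY
delta(n3,.0605)
im=ctrl.camera('top')
im2=ctrl.camera('side');print([(b[:3],ray('side',b[:2],.105),ray('side',b[:2],.1)) for b in blobs(im2,'amber',60)])
A=cv2.resize(im[140:240,240:370],(520,400),interpolation=2);B=cv2.resize(im2[110:230,260:390],(433,400),interpolation=2)
cv2.imwrite('pics/s2.png',cv2.resize(np.hstack([A,B]),(795,334)))"
```

```text
t 4.6 tcp [0.5308 0.0611 0.0883] yaw [-1.7974e+02 -5.0000e-02  1.0365e+02] w 0.0592 F [-0.3  0.6 -0.8]
delta [0.0001 0.0029 0.0278]
[((317.67132568359375, 178.4163360595703, 281.5), array([[0.53214332, 0.04895457]]), array([[0.53266041, 0.05372664]]))]
```

View pics/s2.png

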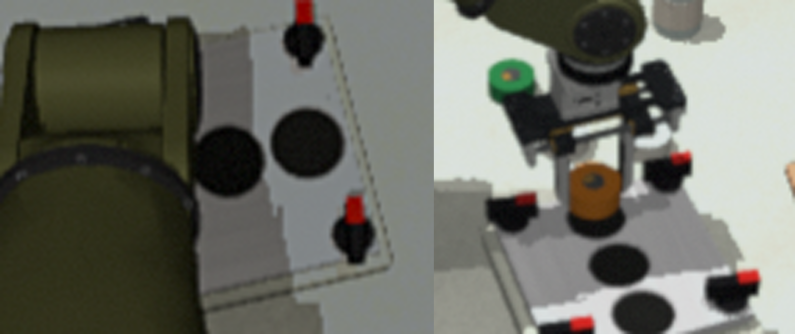

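The side view shows the amber puck hanging upright over the near nest. The correction needed is about +2 mm along tool y. Lowering it.

Request:
{"name": "play_rows", "arguments": {"commands": [[0,0.002,0,0,0,0,0.5],[0,0,0.01,0,0,0,0.5],[0,0,0.008,0,0,0,0.5],[0,0,0.004,0,0,0,0.5],[0,0,0.003,0,0,0,0.5],[0,0,0.002,0,0,0,0.5],[0,0,0,0,0,0,0.5],[0,0,0,0,0,0,0.5]]}}

```text
time_s: 5.37
ee_pos: [0.5341, 0.0616, 0.063]
eef_rot: [3.142, 0.0, 1.809]
force: [-0.5, -1.0, -1.2]
grip_width: 0.0594
grip_force: 25.0
```

```bash
python3 -c "
from h import *
n3=C+.072*EY
delta(n3,.0585)
im2=ctrl.camera('side');print([(b[:3],ray('side',b[:2],.063)) for b in blobs(im2,'amber',60)])"
```

```text
t 5.4 tcp [0.5341 0.0616 0.063 ] yaw [180.     0.   103.66] w 0.0594 F [-0.5 -1.  -1.2]
delta [ 0.0003 -0.0004  0.0045]
[((318.1470642089844, 184.5, 273.5), array([[0.53529159, 0.06338775]]))]
```

Request:
{"name": "play_rows", "arguments": {"commands": [[0,0,0.002,0,0,0,0.5],[0,0,0.0015,0,0,0,0.5],[0,0,0,0,0,0,0.5],[0,0,0,0,0,0,0.5]]}}

```text
time_s: 5.75
ee_pos: [0.534, 0.0616, 0.0594]
eef_rot: [-3.141, -0.0, 1.809]
force: [0.3, 0.3, -0.3]
grip_width: 0.0595
grip_force: 25.0
```

```bash
python3 -c "
from h import *
n3=C+.072*EY
delta(n3,.0585)
im2=ctrl.camera('side');print([(b[:3],ray('side',b[:2],.063)) for b in blobs(im2,'amber',60)])"
```

```text
t 5.8 tcp [0.534  0.0616 0.0594] yaw [-179.99   -0.    103.66] w 0.0595 F [ 0.3  0.3 -0.3]
delta [ 0.0003 -0.0002  0.0009]
[((318.1764831542969, 185.0, 268.0), array([[0.53516526, 0.06130846]]))]
```

Request:
{"name": "play_rows", "arguments": {"commands": [[0,0,0.0005,0,0,0,0.5],[0,0,0,0,0,0,-0.5],[0,0,0,0,0,0,-0.5],[0,0,0,0,0,0,-0.5],[0,0,0,0,0,0,-0.5],[0,0,-0.02,0,0,0,-0.5],[0,0,-0.04,0,0,0,-0.5],[0,0,-0.04,0,0,0,-0.5],[0.028,-0.0013,0,0,0,0,-1],[0.028,-0.0013,0,0,0,0,-1],[0.028,-0.0013,0,0,0,0,-1],[0.028,-0.0013,0,0,0,0,-1],[0.028,-0.0013,0,0,0,0,-1],[0.028,-0.0013,0,0,0,0,-1],[0.028,-0.0013,0,0,0,0,-1],[0.028,-0.0013,0,0,0,0,-1],[0.028,-0.0013,0,0,0,0,-1],[0.028,-0.0013,0,0,0,0,-1]]}}

```text
time_s: 7.3
ee_pos: [0.4547, 0.332, 0.1591]
eef_rot: [3.141, -0.0, 1.809]
force: [0.3, -0.4, 0.8]
grip_width: 0.0938
grip_force: 0.0
```

```bash
python3 -c "
from h import *
im=ctrl.camera('top');im2=ctrl.camera('side')
for c in('amber','green','blue'):
  print(c,[np.round(np.r_[b[:3],ray('side',b[:2],.063 if c=='amber' else .015)[0]],4) for b in blobs(im2,c,150)][:1])
  print(c,[np.round(np.r_[b[:3],ray('top',b[:2],.078 if c=='amber' else .03)[0]],4) for b in blobs(im,c,150)][:1])
delta((.455,.3305),.0095)"
```

```text
amber [array([3.180e+02, 1.845e+02, 2.750e+02, 5.348e-01, 6.340e-02])]
amber [array([2.831e+02, 1.925e+02, 3.140e+02, 5.297e-01, 6.240e-02])]
green [array([287.5   , 139.    , 177.    ,   0.4566,   0.3342])]
green [array([192.4956, 220.2212, 270.5   ,   0.4533,   0.3323])]
blue [array([ 3.069311e+02,  3.071889e+02,  3.900000e+02,  4.658000e-01,
       -3.236000e-01])]
blue [array([ 4.138836e+02,  2.198270e+02,  2.945000e+02,  4.619000e-01,
       -3.209000e-01])]
t 7.4 tcp [0.454  0.3336 0.1589] yaw [ 1.8000e+02 -3.0000e-02  1.0384e+02] w 0.0936 F [-0.7 -0.4  0.8]
delta [-0.0032  0.0003  0.1494]
```

Request:
{"name": "play_rows", "arguments": {"commands": [[0,0,0.03,0,0,0,-1],[0,0.001,0.035,0,0,0,-1],[0,0,0.035,0,0,0,-1],[0,0,0.025,0,0,0,-1],[0,0,0.0245,0,0,0,-1],[0,0,0,0,0,0,-1],[0,0,0,0,0,0,0.5],[0,0,0,0,0,0,0.5],[0,0,0,0,0,0,0.5],[0,0,0,0,0,0,0.5],[0,0,0,0,0,0,0.5],[0,0,0,0,0,0,0.5],[0,0,0,0,0,0,0.5]], "force": 25}}

```text
time_s: 8.48
ee_pos: [0.4566, 0.3311, 0.0103]
eef_rot: [3.14, -0.0, 1.809]
force: [-1.2, -0.9, 6.2]
grip_width: 0.0594
grip_force: 25.0
```

Request:
{"name": "play_rows", "arguments": {"commands": [[0,0,-0.02,0,0,0,0.5],[0,0,-0.04,0,0,0,0.5],[0,0,-0.04,0,0,0,0.5],[0,0,-0.04,0,0,0,0.5],[0,0,0,0,0,0,0.5],[0,0,0,0,0,0,0.5]]}}

```text
time_s: 8.98
ee_pos: [0.4569, 0.3314, 0.1515]
eef_rot: [3.138, -0.001, 1.809]
force: [-0.4, 0.5, -0.9]
grip_width: 0.0595
grip_force: 25.0
```

```bash
python3 -c "
from h import *
print(C);delta(C,.15)
im2=ctrl.camera('side');print([(b[:3],ray('side',b[:2],.154)) for b in blobs(im2,'green',100)])"
```

```text
[ 0.5507 -0.0081]
t 9.0 tcp [0.4569 0.3314 0.1515] yaw [ 1.7977e+02 -7.0000e-02  1.0366e+02] w 0.0595 F [-0.4  0.5 -0.9]
delta [-0.352   0.011   0.0015]
[((286.2530822753906, 106.54938507080078, 192.0), array([[0.45814818, 0.33711434]]))]
```

Request:
{"name": "play_rows", "arguments": {"commands": [[-0.0352,0.0011,0,0,0,0,0.5],[-0.0352,0.0011,0,0,0,0,0.5],[-0.0352,0.0011,0,0,0,0,0.5],[-0.0352,0.0011,0,0,0,0,0.5],[-0.0352,0.0011,0,0,0,0,0.5],[-0.0352,0.0011,0,0,0,0,0.5],[-0.0352,0.0011,0,0,0,0,0.5],[-0.0352,0.0011,0,0,0,0,0.5],[-0.0352,0.0011,0,0,0,0,0.5],[-0.0352,0.0011,0,0,0,0,0.5],[0,0,0.025,0,0,0,0.5],[0,0,0.035,0,0,0,0.5],[0,0,0,0,0,0,0.5],[0,0,0,0,0,0,0.5]]}}

```text
time_s: 10.2
ee_pos: [0.5486, -0.0084, 0.0874]
eef_rot: [-3.136, -0.002, 1.809]
force: [0.0, -0.3, 0.2]
grip_width: 0.0596
grip_force: 25.0
```

```bash
python3 -c "
from h import *
p,_=tcp();delta(C,.0595)
im=ctrl.camera('side');print([(b[:3],ray('side',b[:2],p[2]+.0045)) for b in blobs(im,'green',100)])
im2=cv2.resize(im[110:250,250:410],(800,700),interpolation=2)[:600];cv2.imwrite('pics/s3.png',im2)"
```

```text
t 10.2 tcp [ 0.5486 -0.0084  0.0874] yaw [-1.7970e+02 -1.0000e-01  1.0365e+02] w 0.0596 F [ 0.  -0.3  0.2]
t 10.2 tcp [ 0.5486 -0.0084  0.0874] yaw [-1.7970e+02 -1.0000e-01  1.0365e+02] w 0.0596 F [ 0.  -0.3  0.2]
delta [-0.0002  0.0022  0.0279]
[((326.0783996582031, 195.66725158691406, 287.0), array([[ 0.55064296, -0.0099457 ]]))]
```

View pics/s3.png

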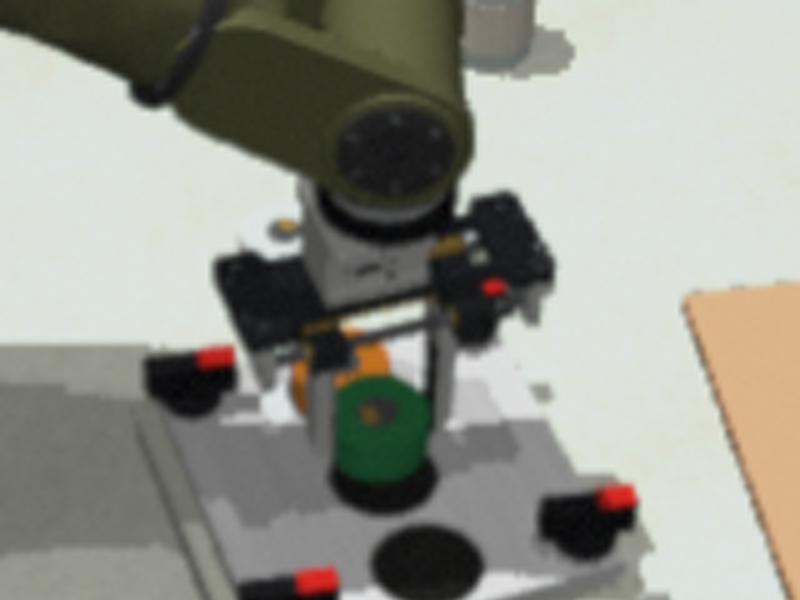

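The green puck hangs level, centred over nest 2. Lower it, release and retreat upward.

Request:
{"name": "play_rows", "arguments": {"commands": [[0,0.002,0,0,0,0,0.5],[0,0,0.01,0,0,0,0.5],[0,0,0.008,0,0,0,0.5],[0,0,0.004,0,0,0,0.5],[0,0,0.003,0,0,0,0.5],[0,0,0.002,0,0,0,0.5],[0,0,0.001,0,0,0,0.5],[0,0,0,0,0,0,0.5]]}}

```text
time_s: 10.92
ee_pos: [0.552, -0.0081, 0.0614]
eef_rot: [-3.142, -0.0, 1.809]
force: [-0.6, -0.1, -1.4]
grip_width: 0.0597
grip_force: 25.0
```

```bash
python3 -c "
from h import *
delta(C,.0595)
im2=ctrl.camera('side');print([(b[:3],ray('side',b[:2],.063)) for b in blobs(im2,'green',100)])"
```

```text
t 10.9 tcp [ 0.552  -0.0081  0.0614] yaw [-179.99   -0.    103.65] w 0.0597 F [-0.6 -0.1 -1.4]
delta [ 0.0003 -0.0012  0.0019]
[((326.6666564941406, 201.5, 287.5), array([[ 0.55319964, -0.00738745]]))]
```

Request:
{"name": "play_rows", "arguments": {"commands": [[0,-0.0005,0.002,0,0,0,0.5],[0,0,0,0,0,0,0.5],[0,0,0,0,0,0,-0.5],[0,0,0,0,0,0,-0.5],[0,0,0,0,0,0,-0.5],[0,0,0,0,0,0,-0.5],[0,0,-0.02,0,0,0,-0.5],[0,0,-0.04,0,0,0,-0.5],[0,0,-0.04,0,0,0,-0.5],[-0.0284,-0.0159,0,0,0,0,-1],[-0.0284,-0.0159,0,0,0,0,-1],[-0.0284,-0.0159,0,0,0,0,-1],[-0.0284,-0.0159,0,0,0,0,-1],[-0.0284,-0.0159,0,0,0,0,-1],[-0.0284,-0.0159,0,0,0,0,-1],[-0.0284,-0.0159,0,0,0,0,-1],[-0.0284,-0.0159,0,0,0,0,-1],[-0.0284,-0.0159,0,0,0,0,-1],[-0.0284,-0.0159,0,0,0,0,-1]]}}

```text
time_s: 12.55
ee_pos: [0.4634, -0.3233, 0.1596]
eef_rot: [3.141, 0.0, 1.809]
force: [0.8, -0.1, 1.0]
grip_width: 0.0939
grip_force: 0.0
```

```bash
python3 -c "
from h import *
im=ctrl.camera('top');im2=ctrl.camera('side')
for c in('amber','green','blue'):
  z=.015 if c=='blue' else .063
  print(c,[np.round(np.r_[b[:3],ray('side',b[:2],z)[0]],4) for b in blobs(im2,c,150)][:1])
  print(c,[np.round(np.r_[b[:3],ray('top',b[:2],z+.015)[0]],4) for b in blobs(im,c,150)])
delta((.4635,-.322),.0095)
cv2.imwrite('pics/s4.png',np.hstack([cv2.resize(im[140:250,245:445],(400,220),interpolation=2),cv2.resize(im2[150:350,240:400],(400,500),interpolation=2)[:220]]))"
```

```text
amber []
amber [array([2.830517e+02, 1.925049e+02, 3.170000e+02, 5.297000e-01,
       6.260000e-02])]
green []
green [array([ 3.073571e+02,  1.869643e+02,  3.050000e+02,  5.467000e-01,
       -6.600000e-03])]
blue [array([ 3.066102e+02,  3.072458e+02,  3.890000e+02,  4.650000e-01,
       -3.237000e-01])]
blue [array([8.200e+01, 1.685e+02, 2.864e+03, 6.083e-01, 6.875e-01]), array([151.    , 138.5   , 286.    ,   0.707 ,   0.4837])]
t 12.7 tcp [ 0.4626 -0.3252  0.1593] yaw [-1.7999e+02  3.0000e-02  1.0343e+02] w 0.0940 F [-0.1 -0.   0.2]
delta [0.0029 0.0016 0.1498]
```

View pics/s4.png

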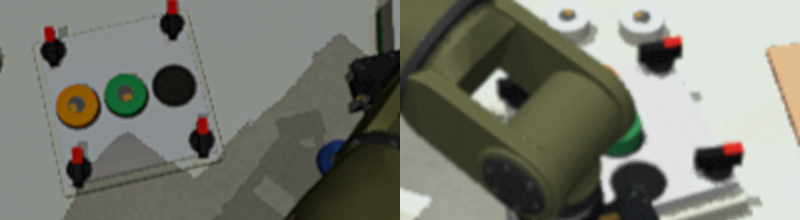

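Amber and green sit in their nests. Blue is unmoved below the gripper. Gripping it.

Request:
{"name": "play_rows", "arguments": {"commands": [[0.0025,0.0016,0.03,0,0,0,-1],[0,0,0.035,0,0,0,-1],[0,0,0.035,0,0,0,-1],[0,0,0.025,0,0,0,-1],[0,0,0.025,0,0,0,-1],[0,0,0,0,0,0,-1],[0,0,0,0,0,0,0.5],[0,0,0,0,0,0,0.5],[0,0,0,0,0,0,0.5],[0,0,0,0,0,0,0.5],[0,0,0,0,0,0,0.5],[0,0,0,0,0,0,0.5],[0,0,0,0,0,0,0.5]], "force": 25}}

```text
time_s: 13.73
ee_pos: [0.4653, -0.3192, 0.0103]
eef_rot: [3.141, 0.001, 1.809]
force: [-2.3, 1.2, 6.3]
grip_width: 0.0595
grip_force: 25.0
```

Request:
{"name": "play_rows", "arguments": {"commands": [[0,0,-0.02,0,0,0,0.5],[0,0,-0.04,0,0,0,0.5],[0,0,-0.04,0,0,0,0.5],[0,0,-0.04,0,0,0,0.5],[0,0,0,0,0,0,0.5],[0,0,0,0,0,0,0.5]]}}

```text
time_s: 14.23
ee_pos: [0.4656, -0.3194, 0.1515]
eef_rot: [3.139, 0.003, 1.809]
force: [-0.0, -0.8, -2.4]
grip_width: 0.0592
grip_force: 25.0
```

```bash
python3 -c "
from h import *
n=C-.072*EY;print(n);delta(n,.15)
im2=ctrl.camera('side');print([(b[:3],ray('side',b[:2],.156)) for b in blobs(im2,'blue',100)])"
```

```text
[ 0.56775235 -0.07805154]
t 14.2 tcp [ 0.4656 -0.3194  0.1515] yaw [179.86   0.19 103.65] w 0.0592 F [-0.  -0.8 -2.4]
delta [0.2104 0.1562 0.0015]
[((306.6538391113281, 278.1153869628906, 480.0), array([[ 0.46703631, -0.32332322]])), ((348.4333190917969, 95.5, 132.0), array([[0.66948157, 0.37490958]])), ((323.0, 78.0, 1001.5), array([[0.59552964, 0.48417862]])), ((289.0, 24.5, 464.0), array([[0.49987727, 0.87528839]]))]
```

Request:
{"name": "play_rows", "arguments": {"commands": [[0.021,0.0156,0,0,0,0,0.5],[0.021,0.0156,0,0,0,0,0.5],[0.021,0.0156,0,0,0,0,0.5],[0.021,0.0156,0,0,0,0,0.5],[0.021,0.0156,0,0,0,0,0.5],[0.021,0.0156,0,0,0,0,0.5],[0.021,0.0156,0,0,0,0,0.5],[0.021,0.0156,0,0,0,0,0.5],[0.021,0.0156,0,0,0,0,0.5],[0.021,0.0156,0,0,0,0,0.5],[0,0,0.025,0,0,0,0.5],[0,0,0.035,0,0,0,0.5],[0,0,0,0,0,0,0.5],[0,0,0,0,0,0,0.5]]}}

```text
time_s: 15.45
ee_pos: [0.5656, -0.0778, 0.0873]
eef_rot: [-3.137, -0.002, 1.809]
force: [0.5, -0.6, -0.8]
grip_width: 0.0595
grip_force: 25.0
```

```bash
python3 -c "
from h import *
n=C-.072*EY;p,_=tcp();delta(n,.0595)
im=ctrl.camera('side');print([(b[:3],ray('side',b[:2],p[2]+.0045)) for b in blobs(im,'blue',100)][:1])"
```

```text
t 15.4 tcp [ 0.5656 -0.0778  0.0873] yaw [-1.7971e+02 -1.3000e-01  1.0365e+02] w 0.0595 F [ 0.5 -0.6 -0.8]
t 15.4 tcp [ 0.5656 -0.0778  0.0873] yaw [-1.7971e+02 -1.3000e-01  1.0365e+02] w 0.0595 F [ 0.5 -0.6 -0.8]
delta [-0.0008  0.0021  0.0278]
[((335.0, 215.0, 353.0), array([[ 0.56726367, -0.0845856 ]]))]
```

Request:
{"name": "play_rows", "arguments": {"commands": [[0.003,0.0015,0,0,0,0,0.5],[0,0,0.01,0,0,0,0.5],[0,0,0.008,0,0,0,0.5],[0,0,0.001,0,0,0,0.5],[0,0,0,0,0,0,0.5],[0,0,0,0,0,0,0.5]]}}

```text
time_s: 16.0
ee_pos: [0.5678, -0.0748, 0.0706]
eef_rot: [3.142, -0.0, 1.809]
force: [0.9, 0.8, -1.0]
grip_width: 0.0595
grip_force: 25.0
```

```bash
python3 -c "
from h import *
n=C-.072*EY;p,_=tcp();delta(n,.0595)
im=ctrl.camera('side');print([(b[:3],ray('side',b[:2],p[2]+.0045)) for b in blobs(im,'blue',100)][:1])
cv2.imwrite('pics/s5.png',cv2.resize(im[160:250,270:390],(800,600),interpolation=2))"
```

```text
t 16.0 tcp [ 0.5678 -0.0748  0.0706] yaw [180.    -0.   103.65] w 0.0595 F [ 0.9  0.8 -1. ]
t 16.0 tcp [ 0.5678 -0.0748  0.0706] yaw [180.    -0.   103.65] w 0.0595 F [ 0.9  0.8 -1. ]
delta [-0.0031 -0.0008  0.0111]
[((335.3666687011719, 217.74000549316406, 340.5), array([[ 0.56930242, -0.08100249]]))]
```

View pics/s5.png

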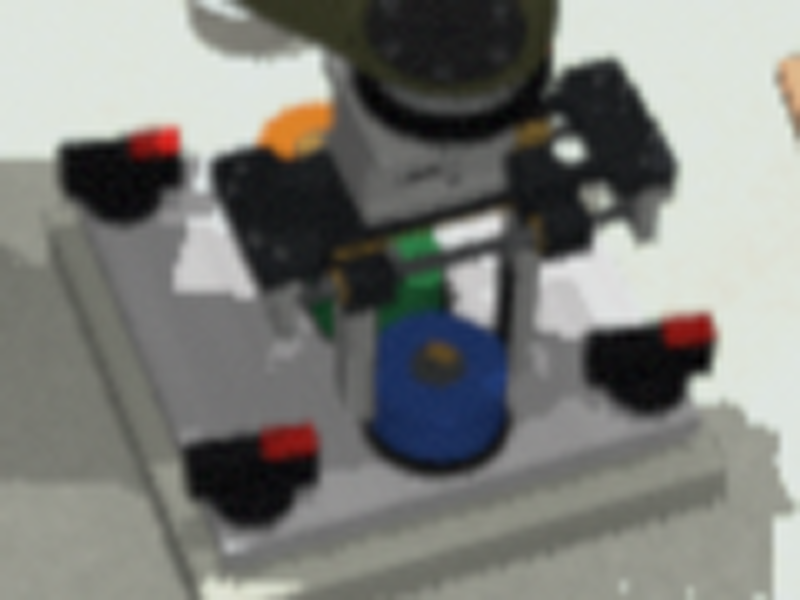

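The blue puck is centred over nest 1 to within about 1 mm. Lowering it.

Request:
{"name": "play_rows", "arguments": {"commands": [[0.0008,-0.0005,0.003,0,0,0,0.5],[0,0,0.003,0,0,0,0.5],[0,0,0.002,0,0,0,0.5],[0,0,0.0015,0,0,0,0.5],[0,0,0,0,0,0,0.5],[0,0,0,0,0,0,0.5]]}}

```text
time_s: 16.55
ee_pos: [0.5671, -0.0741, 0.0609]
eef_rot: [-3.141, -0.0, 1.809]
force: [-0.2, 0.2, -0.8]
grip_width: 0.0596
grip_force: 25.0
```

```bash
python3 -c "
from h import *
n=C-.072*EY;delta(n,.0595)
im=ctrl.camera('side');print([(b[:3],ray('side',b[:2],.063)) for b in blobs(im,'blue',100)][:1])"
```

```text
t 16.6 tcp [ 0.5671 -0.0741  0.0609] yaw [-179.99   -0.    103.65] w 0.0596 F [-0.2  0.2 -0.8]
delta [-0.004  -0.0003  0.0014]
[((335.0, 219.0, 333.5), array([[ 0.56929969, -0.07579392]]))]
```

Request:
{"name": "play_rows", "arguments": {"commands": [[0,0,0.0015,0,0,0,0.5],[0,0,0,0,0,0,0.5],[0,0,0,0,0,0,-0.5],[0,0,0,0,0,0,-0.5],[0,0,0,0,0,0,-0.5],[0,0,0,0,0,0,-0.5],[0,0,-0.02,0,0,0,-0.5],[0,0,-0.04,0,0,0,-0.5],[0,0,-0.04,0,0,0,-0.5],[-0.025,-0.016,0,0,0,0,-0.5],[-0.025,-0.016,0,0,0,0,-0.5],[-0.025,-0.016,0,0,0,0,-0.5],[-0.025,-0.016,0,0,0,0,-0.5],[-0.025,-0.016,0,0,0,0,-0.5],[-0.025,-0.016,0,0,0,0,-0.5],[-0.025,-0.016,0,0,0,0,-0.5],[-0.025,-0.016,0,0,0,0,-0.5],[-0.025,-0.016,0,0,0,0,-0.5],[-0.025,-0.016,0,0,0,0,-0.5]]}}

```text
time_s: 18.18
ee_pos: [0.47, -0.3561, 0.1596]
eef_rot: [3.141, 0.0, 1.809]
force: [0.7, -0.2, 0.5]
grip_width: 0.0703
grip_force: 0.0
```

```bash
python3 - <<'E'
from h import *
im=ctrl.camera('top');im2=ctrl.camera('side');tcp()
for i,c in((1,'amber'),(0,'green'),(-1,'blue')):
  n=C+.072*i*EY
  for nm in('side','top'):
    for b in blobs(im if nm=='top' else im2,c,150):
      q=ray(nm,b[:2],.063)[0]
      if abs(q-n).max()<.05: print(c,nm,np.round(b[:3],1),'err mm',np.round((q-n)*1000,1))
print('bars')
for nm,i in(('top',im),('side',im2)):
  for b in blobs(i,'red',6):
    q=ray(nm,b[3:],.094)[0]-C
    if abs(q).max()<.2: 
      s=np.array([q@EX,q@EY]); k=np.sign(s)*.09; d=s-[round(k[0],3),round(k[1],3)]; print(nm,np.round(s,4))
cv2.imwrite('pics/top6.png',cv2.resize(im[135:245,250:370],(654,600),interpolation=2))
E
```

```text
t 18.3 tcp [ 0.4691 -0.358   0.1593] yaw [-1.7999e+02  3.0000e-02  1.0345e+02] w 0.0708 F [ 0.  -0.9  0.7]
amber top [283.1 192.5 318. ] err mm [-0.8  2.2]
green top [307.1 187.  306. ] err mm [-0.5  2.8]
blue side [335.  220.4 187.5] err mm [ 0.9 -2.7]
blue top [332.2 181.8 313.5] err mm [-1.3 -0.2]
bars
top [-0.0767  0.0877]
top [-0.0755 -0.0921]
top [0.1038 0.0903]
top [ 0.1045 -0.0919]
side [ 0.1049 -0.0962]
side [0.1039 0.0857]
```

View pics/top6.png

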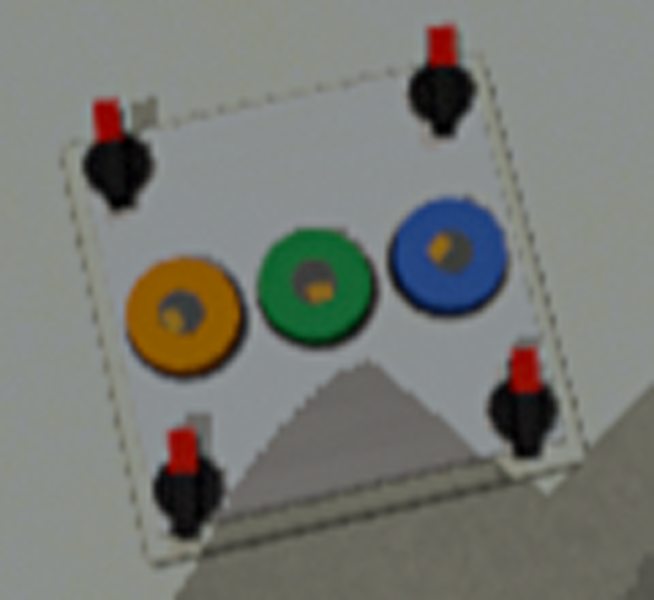

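The top view shows all three pucks flat in their nests and all the knobs nearly loose (s of about 0.05 to 0.18). The knobs come next, in the order a→c→b→d. Moving above a and turning the tool across its bar.

Request:
{"name": "play_rows", "arguments": {"commands": [[0.0342,0.006,0,0,0,0,0.2],[0.0342,0.006,0,0,0,0,0.2],[0.0342,0.006,0,0,0,0,0.2],[0.0342,0.006,0,0,0,0,0.2],[0.0342,0.006,0,0,0,0,0.2],[0.0342,0.006,0,0,0,0,0.2],[0.0342,0.006,0,0,0,0,0.2],[0.0342,0.006,0,0,0,0,0.2],[0.0342,0.006,0,0,0,0,0.2],[0.0342,0.006,0,0,0,0,0.2],[0.0342,0.006,0,0,0,0,0.2],[0.0342,0.006,0,0,0,0,0.2]], "force": 40}}

```text
time_s: 19.28
ee_pos: [0.4431, 0.0631, 0.1597]
eef_rot: [3.141, 0.0, 1.809]
force: [0.2, -0.2, 0.5]
grip_width: 0.0375
grip_force: 0.0
```

Request:
{"name": "play_rows", "arguments": {"commands": [[0,0,0,0,0,-6.9,0.2],[0,0,0,0,0,-6.9,0.2],[0,0,0,0,0,-6.9,0.2],[0,0,0,0,0,-6.9,0.2],[0,0,0,0,0,-6.9,0.2],[0,0,0,0,0,-6.9,0.2],[0,0,0,0,0,-6.9,0.2],[0,0,0,0,0,-6.9,0.2],[0,0,0,0,0,-6.9,0.2],[0,0,0,0,0,-6.9,0.2],[0,0,0,0,0,-6.9,0.2],[0,0,0,0,0,-6.9,0.2],[0,0,0,0,0,0,0.2],[0,0,0,0,0,0,0.2]]}}

```text
time_s: 20.45
ee_pos: [0.4436, 0.0613, 0.1595]
eef_rot: [3.142, 0.0, -3.032]
force: [-0.4, 0.7, -0.2]
grip_width: 0.0375
grip_force: 0.0
```

```bash
cat >> h.py <<'E'
KN={k:C+.09*sx*EX+.09*sy*EY for k,sx,sy in(('a',-1,1),('b',1,1),('c',1,-1),('d',-1,-1))}
def knob(k,s,up=0):
    "delta to grip pose on knob k at turn s; prints also the tool's current s"
    p,y=tcp();delta(KN[k],.0725-.0029*s+up)
    cur=(np.degrees(TH)+180-np.degrees(y)); cur=(cur+180)%360-180
    o=ctrl.get_obs();print('tool s now %.3f rad, turn needed %.1f deg'%(np.radians(cur),np.degrees(s)-cur),'q6 %.2f'%o['qpos'][5],'grip',round(o['grip_force'],1))
E
python3 -c "
from h import *
knob('a',.12)
im=ctrl.camera('side');cv2.imwrite('pics/k1.png',cv2.resize(im[130:250,240:400],(800,600),interpolation=2))"
```

```text
t 20.4 tcp [0.4436 0.0613 0.1595] yaw [ 1.8000e+02  1.0000e-02 -1.7374e+02] w 0.0375 F [-0.4  0.7 -0.2]
t 20.4 tcp [0.4436 0.0613 0.1595] yaw [ 1.8000e+02  1.0000e-02 -1.7374e+02] w 0.0375 F [-0.4  0.7 -0.2]
delta [ 0.002  -0.0031  0.0874]
tool s now 0.130 rad, turn needed -0.6 deg q6 -1.62 grip 0.0
```

View pics/k1.png

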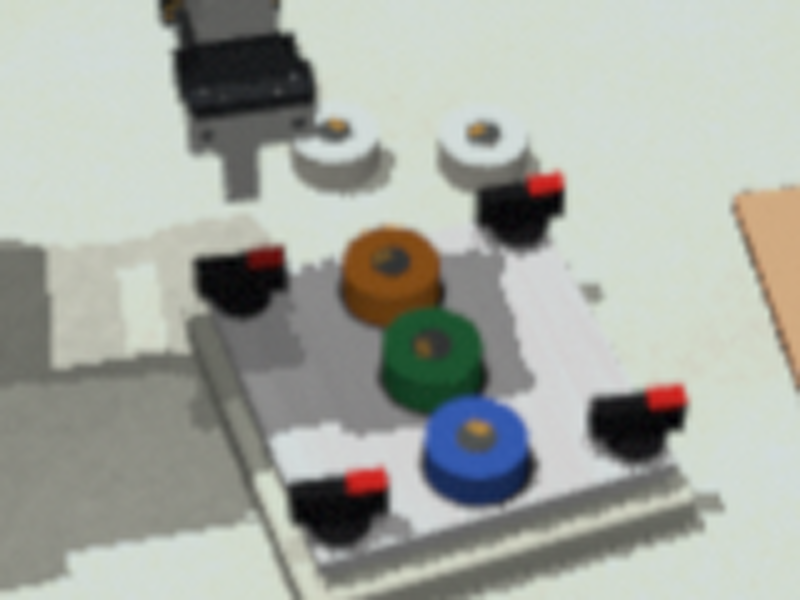

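All pucks are seated, and the gripper is right above knob a (crop 240,280). Descend and grip.

Request:
{"name": "play_rows", "arguments": {"commands": [[0.002,-0.003,0.03,0,0,0,0.2],[0,0,0.03,0,0,0,0.2],[0,0,0.0174,0,0,0,0.2],[0,0,0.01,0,0,0,0.2],[0,0,0,0,0,0,0.2],[0,0,0,0,0,0,1],[0,0,0,0,0,0,1],[0,0,0,0,0,0,1],[0,0,0,0,0,0,1],[0,0,0,0,0,0,1]], "force": 30}}

```text
time_s: 21.33
ee_pos: [0.4426, 0.0574, 0.073]
eef_rot: [-3.141, 0.002, -3.029]
force: [-0.3, -4.4, 5.3]
grip_width: 0.0137
grip_force: 29.6
```

```bash
python3 -c "
from h import *
knob('a',1.25);print(ctrl.get_obs()['moment'])"
```

```text
t 21.3 tcp [0.4426 0.0574 0.073 ] yaw [-1.7995e+02  1.0000e-01 -1.7356e+02] w 0.0137 F [-0.3 -4.4  5.3]
t 21.3 tcp [0.4426 0.0574 0.073 ] yaw [-1.7995e+02  1.0000e-01 -1.7356e+02] w 0.0137 F [-0.3 -4.4  5.3]
delta [0.0006 0.0007 0.0041]
tool s now 0.127 rad, turn needed 64.4 deg q6 -1.64 grip 29.6
[-0.79509733  0.07519824 -0.15284317]
```

Request:
{"name": "play_rows", "arguments": {"commands": [[0,0,0.0002,0,0,3.5,1],[0,0,0.0003,0,0,6.0,1],[0,0,0.0003,0,0,6.0,1],[0,0,0.0003,0,0,6.0,1],[0,0,0.0003,0,0,6.0,1],[0,0,0.0003,0,0,6.0,1],[0,0,0.0003,0,0,6.0,1],[0,0,0.0003,0,0,6.0,1],[0,0,0.0003,0,0,6.0,1],[0,0,0.0003,0,0,6.0,1],[0,0,0.0003,0,0,6.0,1],[0,0,0,0,0,1.0,1],[0,0,0,0,0,0,1],[0,0,0,0,0,0,1]]}}

```text
time_s: 22.5
ee_pos: [0.4429, 0.0576, 0.0699]
eef_rot: [3.14, 0.002, 2.128]
force: [0.5, -3.4, 5.5]
grip_width: 0.014
grip_force: 29.8
```

```bash
python3 -c "
from h import *
knob('a',1.25);print(ctrl.get_obs()['moment'])
im=ctrl.camera('side');cv2.imwrite('pics/k2.png',cv2.resize(im[140:250,240:400],(800,550),interpolation=2))"
```

```text
t 22.5 tcp [0.4429 0.0576 0.0699] yaw [1.7989e+02 9.0000e-02 1.2194e+02] w 0.0140 F [ 0.5 -3.4  5.5]
t 22.5 tcp [0.4429 0.0576 0.0699] yaw [1.7989e+02 9.0000e-02 1.2194e+02] w 0.0140 F [ 0.5 -3.4  5.5]
delta [ 0.0009 -0.0006  0.001 ]
tool s now 1.252 rad, turn needed -0.1 deg q6 -0.51 grip 29.8
[-0.63001149 -0.14829312  0.05868889]
```

View pics/k2.png

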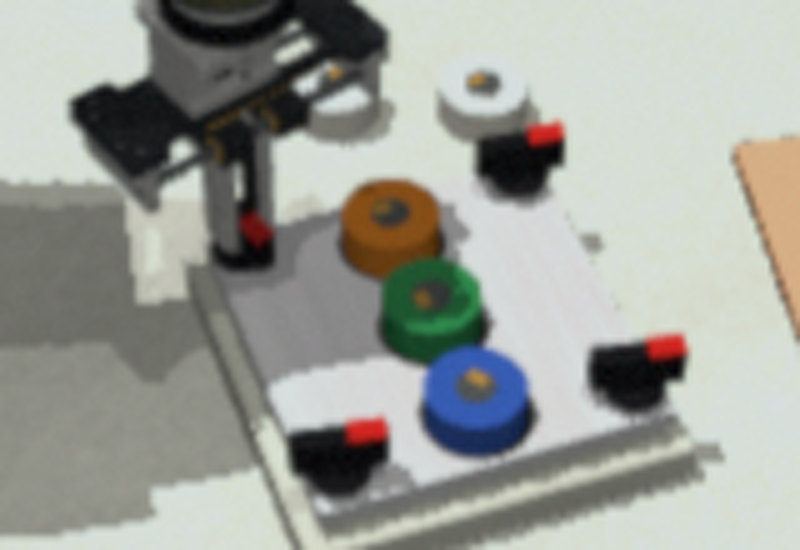

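Knob a turned to 1.25 rad, with its red end at crop (257,230) and the pucks undisturbed. Release, lift and go to c.

Request:
{"name": "play_rows", "arguments": {"commands": [[0,0,0,0,0,0,0.2],[0,0,0,0,0,0,0.2],[0,0,0,0,0,0,0.2],[0,0,-0.02,0,0,0,0.2],[0,0,-0.04,0,0,0,0.2],[-0.0325,0.0163,0,0,0,0,0.2],[-0.0325,0.0163,0,0,0,0,0.2],[-0.0325,0.0163,0,0,0,0,0.2],[-0.0325,0.0163,0,0,0,0,0.2],[-0.0325,0.0163,0,0,0,0,0.2],[-0.0325,0.0163,0,0,0,0,0.2],[-0.0325,0.0163,0,0,0,0,0.2],[0,0,0,0,0,0,0.2]]}}

```text
time_s: 23.63
ee_pos: [0.6622, -0.078, 0.1269]
eef_rot: [-3.141, -0.0, 2.126]
force: [-1.0, 0.3, -0.4]
grip_width: 0.0378
grip_force: 0.0
```

Request:
{"name": "play_rows", "arguments": {"commands": [[0,0,0,0,0,-7,0.2],[0,0,0,0,0,-7,0.2],[0,0,0,0,0,-7,0.2],[0,0,0,0,0,-7,0.2],[0,0,0,0,0,-7,0.2],[0,0,0,0,0,-7,0.2],[0,0,0,0,0,-7,0.2],[0,0,0,0,0,-7,0.2],[0,0,0,0,0,-7,0.2],[0,0,0,0,0,0,0.2],[0,0,0,0,0,0,0.2],[0,0,0,0,0,0,0.2]]}}

```text
time_s: 24.63
ee_pos: [0.6591, -0.0747, 0.1288]
eef_rot: [3.141, -0.0, -3.059]
force: [0.2, -0.1, -0.1]
grip_width: 0.0381
grip_force: 0.0
```

```bash
python3 -c "
from h import *
knob('c',.15)"
```

```text
t 24.6 tcp [ 0.6591 -0.0747  0.1288] yaw [ 1.7999e+02 -1.0000e-02 -1.7528e+02] w 0.0381 F [ 0.2 -0.1 -0.1]
t 24.6 tcp [ 0.6591 -0.0747  0.1288] yaw [ 1.7999e+02 -1.0000e-02 -1.7528e+02] w 0.0381 F [ 0.2 -0.1 -0.1]
delta [-0.0004  0.0005  0.0567]
tool s now 0.157 rad, turn needed -0.4 deg q6 -1.82 grip 0.0
```

Excellent. Descend, grip, then turn 62.5°.

Request:
{"name": "play_rows", "arguments": {"commands": [[0,0,0.03,0,0,0,0.2],[0,0,0.0167,0,0,0,0.2],[0,0,0.01,0,0,0,0.2],[0,0,0,0,0,0,0.2],[0,0,0,0,0,0,1],[0,0,0,0,0,0,1],[0,0,0,0,0,0,1],[0,0,0,0,0,0,1],[0,0,0,0,0,0,1]], "force": 30}}

```text
time_s: 25.38
ee_pos: [0.6597, -0.0743, 0.0733]
eef_rot: [3.141, 0.002, -3.055]
force: [-1.2, 4.5, 4.5]
grip_width: 0.0136
grip_force: 29.9
```

Request:
{"name": "play_rows", "arguments": {"commands": [[0,0,0.0002,0,0,2.5,1],[0,0,0.0003,0,0,6.0,1],[0,0,0.0003,0,0,6.0,1],[0,0,0.0003,0,0,6.0,1],[0,0,0.0003,0,0,6.0,1],[0,0,0.0003,0,0,6.0,1],[0,0,0.0003,0,0,6.0,1],[0,0,0.0003,0,0,6.0,1],[0,0,0.0003,0,0,6.0,1],[0,0,0.0003,0,0,6.0,1],[0,0,0.0003,0,0,6.0,1],[0,0,0,0,0,0,1],[0,0,0,0,0,0,1],[0,0,0,0,0,0,1]]}}

```text
time_s: 26.55
ee_pos: [0.6603, -0.0732, 0.0702]
eef_rot: [3.138, -0.0, 2.138]
force: [1.5, 10.7, 3.8]
grip_width: 0.0136
grip_force: 29.9
```

```bash
python3 -c "
from h import *
knob('c',1.25)"
```

```text
t 26.6 tcp [ 0.6603 -0.0732  0.0702] yaw [ 1.7980e+02 -1.0000e-02  1.2248e+02] w 0.0136 F [ 1.5 10.7  3.8]
t 26.6 tcp [ 0.6603 -0.0732  0.0702] yaw [ 1.7980e+02 -1.0000e-02  1.2248e+02] w 0.0136 F [ 1.5 10.7  3.8]
delta [-0.0005 -0.0012  0.0013]
tool s now 1.243 rad, turn needed 0.4 deg q6 -0.73 grip 29.9
```

Request:
{"name": "play_rows", "arguments": {"commands": [[0,0,0,0,0,0,0.2],[0,0,0,0,0,0,0.2],[0,0,0,0,0,0,0.2],[0,0,-0.02,0,0,0,0.2],[0,0,-0.04,0,0,0,0.2],[0.0341,0.0116,0,0,0,0,0.2],[0.0341,0.0116,0,0,0,0,0.2],[0.0341,0.0116,0,0,0,0,0.2],[0.0341,0.0116,0,0,0,0,0.2],[0.0341,0.0116,0,0,0,0,0.2],[0,0,0,0,0,0,0.2]]}}

```text
time_s: 27.47
ee_pos: [0.6153, 0.1052, 0.1292]
eef_rot: [3.141, -0.001, 2.141]
force: [0.2, -0.5, -0.2]
grip_width: 0.038
grip_force: 0.0
```

Request:
{"name": "play_rows", "arguments": {"commands": [[0,0,0,0,0,-6.7,0.2],[0,0,0,0,0,-6.7,0.2],[0,0,0,0,0,-6.7,0.2],[0,0,0,0,0,-6.7,0.2],[0,0,0,0,0,-6.7,0.2],[0,0,0,0,0,-6.7,0.2],[0,0,0,0,0,-6.7,0.2],[0,0,0,0,0,-6.7,0.2],[0,0,0,0,0,-6.7,0.2],[0,0,0,0,0,-6.7,0.2],[0,0,0,0,0,0,0.2],[0,0,0,0,0,0,0.2],[0,0,0,0,0,0,0.2]]}}

```text
time_s: 28.55
ee_pos: [0.6168, 0.0999, 0.129]
eef_rot: [-3.142, -0.0, -2.981]
force: [-0.3, -0.7, 0.4]
grip_width: 0.0376
grip_force: 0.0
```

```bash
python3 -c "
from h import *
knob('b',.07)"
```

```text
t 28.6 tcp [0.6168 0.0999 0.129 ] yaw [-179.99   -0.   -170.79] w 0.0376 F [-0.3 -0.7  0.4]
t 28.6 tcp [0.6168 0.0999 0.129 ] yaw [-179.99   -0.   -170.79] w 0.0376 F [-0.3 -0.7  0.4]
delta [-0.0002  0.0007  0.0567]
tool s now 0.078 rad, turn needed -0.5 deg q6 -1.63 grip 0.0
```

Request:
{"name": "play_rows", "arguments": {"commands": [[0,0,0.03,0,0,0,0.2],[0,0,0.0167,0,0,0,0.2],[0,0,0.01,0,0,0,0.2],[0,0,0,0,0,0,0.2],[0,0,0,0,0,0,1],[0,0,0,0,0,0,1],[0,0,0,0,0,0,1],[0,0,0,0,0,0,1],[0,0,0,0,0,0,1]], "force": 30}}

```text
time_s: 29.3
ee_pos: [0.6171, 0.1005, 0.0732]
eef_rot: [3.141, 0.002, -2.977]
force: [-0.5, 3.0, 4.8]
grip_width: 0.0134
grip_force: 30.0
```

Request:
{"name": "play_rows", "arguments": {"commands": [[0,0,0.0002,0,0,2.5,1],[0,0,0.0003,0,0,6.5,1],[0,0,0.0003,0,0,6.5,1],[0,0,0.0003,0,0,6.5,1],[0,0,0.0003,0,0,6.5,1],[0,0,0.0003,0,0,6.5,1],[0,0,0.0003,0,0,6.5,1],[0,0,0.0003,0,0,6.5,1],[0,0,0.0003,0,0,6.5,1],[0,0,0.0003,0,0,6.5,1],[0,0,0.0003,0,0,6.0,1],[0,0,0,0,0,0,1],[0,0,0,0,0,0,1],[0,0,0,0,0,0,1]]}}

```text
time_s: 30.47
ee_pos: [0.6173, 0.101, 0.0699]
eef_rot: [3.139, -0.0, 2.137]
force: [1.8, 5.6, 2.0]
grip_width: 0.0137
grip_force: 30.0
```

```bash
python3 -c "
from h import *
knob('b',1.25)"
```

```text
t 30.5 tcp [0.6173 0.101  0.0699] yaw [179.86  -0.   122.45] w 0.0137 F [1.8 5.6 2. ]
t 30.5 tcp [0.6173 0.101  0.0699] yaw [179.86  -0.   122.45] w 0.0137 F [1.8 5.6 2. ]
delta [-0.     -0.0006  0.001 ]
tool s now 1.244 rad, turn needed 0.4 deg q6 -0.46 grip 30.0
```

Request:
{"name": "play_rows", "arguments": {"commands": [[0,0,0,0,0,0,0.2],[0,0,0,0,0,0,0.2],[0,0,0,0,0,0,0.2],[0,0,-0.02,0,0,0,0.2],[0,0,-0.04,0,0,0,0.2],[-0.0161,-0.0326,0,0,0,0,0.2],[-0.0161,-0.0326,0,0,0,0,0.2],[-0.0161,-0.0326,0,0,0,0,0.2],[-0.0161,-0.0326,0,0,0,0,0.2],[-0.0161,-0.0326,0,0,0,0,0.2],[-0.0161,-0.0326,0,0,0,0,0.2],[-0.0161,-0.0326,0,0,0,0,0.2],[0,0,0,0,0,0,0.2]]}}

```text
time_s: 31.55
ee_pos: [0.4821, -0.1213, 0.1292]
eef_rot: [-3.141, 0.0, 2.134]
force: [-0.3, 0.3, 0.3]
grip_width: 0.0377
grip_force: 0.0
```

Request:
{"name": "play_rows", "arguments": {"commands": [[0,0,0,0,0,-7,0.2],[0,0,0,0,0,-7,0.2],[0,0,0,0,0,-7,0.2],[0,0,0,0,0,-7,0.2],[0,0,0,0,0,-7,0.2],[0,0,0,0,0,-7,0.2],[0,0,0,0,0,-7,0.2],[0,0,0,0,0,-7,0.2],[0,0,0,0,0,-7,0.2],[0,0,0,0,0,0,0.2],[0,0,0,0,0,0,0.2],[0,0,0,0,0,0,0.2]]}}

```text
time_s: 32.55
ee_pos: [0.4847, -0.1173, 0.129]
eef_rot: [-3.142, -0.0, -3.051]
force: [0.0, -0.5, 0.4]
grip_width: 0.0373
grip_force: 0.0
```

```bash
python3 -c "
from h import *
knob('d',.14)"
```

```text
t 32.5 tcp [ 0.4847 -0.1173  0.129 ] yaw [-1.8000e+02 -1.0000e-02 -1.7479e+02] w 0.0373 F [ 0.  -0.5  0.4]
t 32.5 tcp [ 0.4847 -0.1173  0.129 ] yaw [-1.8000e+02 -1.0000e-02 -1.7479e+02] w 0.0373 F [ 0.  -0.5  0.4]
delta [0.     0.0005 0.057 ]
tool s now 0.148 rad, turn needed -0.5 deg q6 -1.97 grip 0.0
```

Request:
{"name": "play_rows", "arguments": {"commands": [[0,0,0.03,0,0,0,0.2],[0,0,0.0167,0,0,0,0.2],[0,0,0.01,0,0,0,0.2],[0,0,0,0,0,0,0.2],[0,0,0,0,0,0,1],[0,0,0,0,0,0,1],[0,0,0,0,0,0,1],[0,0,0,0,0,0,1],[0,0,0,0,0,0,1]], "force": 30}}

```text
time_s: 33.3
ee_pos: [0.4851, -0.1175, 0.0731]
eef_rot: [-3.141, 0.001, -3.047]
force: [-0.0, 0.4, 4.8]
grip_width: 0.0135
grip_force: 29.8
```

Request:
{"name": "play_rows", "arguments": {"commands": [[0,0,0.0002,0,0,3.0,1],[0,0,0.0003,0,0,6.0,1],[0,0,0.0003,0,0,6.0,1],[0,0,0.0003,0,0,6.0,1],[0,0,0.0003,0,0,6.0,1],[0,0,0.0003,0,0,6.0,1],[0,0,0.0003,0,0,6.0,1],[0,0,0.0003,0,0,6.0,1],[0,0,0.0003,0,0,6.0,1],[0,0,0.0003,0,0,6.0,1],[0,0,0.0003,0,0,6.0,1],[0,0,0,0,0,0,1],[0,0,0,0,0,0,1],[0,0,0,0,0,0,1]]}}

```text
time_s: 34.47
ee_pos: [0.4856, -0.1165, 0.07]
eef_rot: [3.139, 0.0, 2.137]
force: [3.5, 8.5, 4.6]
grip_width: 0.014
grip_force: 29.8
```

Request:
{"name": "play_rows", "arguments": {"commands": [[0,0,0,0,0,0,0.2],[0,0,0,0,0,0,0.2],[0,0,0,0,0,0,0.2],[0,0,-0.02,0,0,0,0.2],[0,0,-0.04,0,0,0,0.2],[0,0,0,0,0,0,0.2]]}}

```text
time_s: 34.97
ee_pos: [0.4869, -0.1183, 0.1349]
eef_rot: [3.137, 0.006, 2.137]
force: [1.6, -0.5, 1.2]
grip_width: 0.0372
grip_force: 0.0
```

```bash
python3 -c "
from h import *
knob('d',1.25)
im=ctrl.camera('side');cv2.imwrite('pics/k3.png',cv2.resize(im[140:260,240:400],(800,600),interpolation=2))"
```

```text
t 35.0 tcp [ 0.4869 -0.1183  0.1349] yaw [179.72   0.35 122.44] w 0.0372 F [ 1.6 -0.5  1.2]
t 35.0 tcp [ 0.4869 -0.1183  0.1349] yaw [179.72   0.35 122.44] w 0.0372 F [ 1.6 -0.5  1.2]
delta [ 0.0024 -0.0012  0.0661]
tool s now 1.244 rad, turn needed 0.4 deg q6 -0.88 grip 0.0
```

View pics/k3.png

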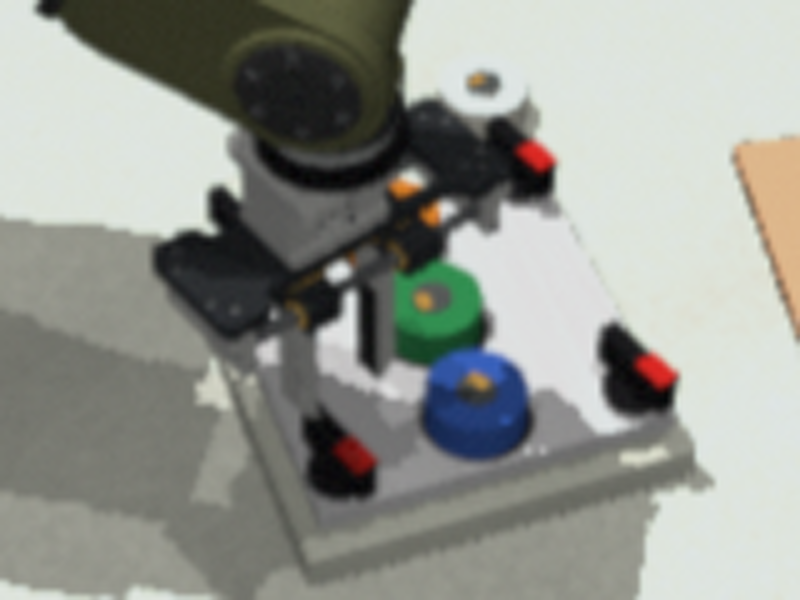

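Knobs b, c and d show red ends turned alike, so round 1 is done with the pucks in place. Round 2 goes d→b→a→c, starting with d here.

Request:
{"name": "play_rows", "arguments": {"commands": [[0,0,0.025,0,0,0,0.2],[0,0,0.02,0,0,0,0.2],[0,0,0.014,0,0,0,0.2],[0,0,0,0,0,0,0.2],[0,0,0,0,0,0,1],[0,0,0,0,0,0,1],[0,0,0,0,0,0,1],[0,0,0,0,0,0,1],[0,0,0,0,0,0,1]], "force": 30}}

```text
time_s: 35.77
ee_pos: [0.4858, -0.1171, 0.0711]
eef_rot: [3.139, 0.002, 2.137]
force: [6.3, 4.4, 0.3]
grip_width: 0.014
grip_force: 29.9
```

Request:
{"name": "play_rows", "arguments": {"commands": [[0,0,0.0002,0,0,3.0,1],[0,0,0.0003,0,0,6.0,1],[0,0,0.0003,0,0,6.0,1],[0,0,0.0003,0,0,6.0,1],[0,0,0.0003,0,0,6.0,1],[0,0,0.0003,0,0,6.0,1],[0,0,0.0003,0,0,6.0,1],[0,0,0.0003,0,0,6.0,1],[0,0,0.0003,0,0,6.0,1],[0,0,0.0003,0,0,6.0,1],[0,0,0.0003,0,0,6.0,1],[0,0,0.0003,0,0,6.0,1],[0,0,0,0,0,0,1],[0,0,0,0,0,0,1],[0,0,0,0,0,0,1]]}}

```text
time_s: 37.02
ee_pos: [0.4864, -0.1171, 0.0678]
eef_rot: [3.138, -0.003, 0.933]
force: [9.1, 4.6, -0.6]
grip_width: 0.0138
grip_force: 29.9
```

```bash
python3 -c "
from h import *
knob('d',2.45)"
```

```text
t 37.0 tcp [ 0.4864 -0.1171  0.0678] yaw [ 1.7978e+02 -1.6000e-01  5.3450e+01] w 0.0138 F [ 9.1  4.6 -0.6]
t 37.0 tcp [ 0.4864 -0.1171  0.0678] yaw [ 1.7978e+02 -1.6000e-01  5.3450e+01] w 0.0138 F [ 9.1  4.6 -0.6]
delta [-0.0009 -0.0016  0.0024]
tool s now 2.448 rad, turn needed 0.1 deg q6 0.33 grip 29.9
```

Request:
{"name": "play_rows", "arguments": {"commands": [[0,0,0,0,0,0,0.2],[0,0,0,0,0,0,0.2],[0,0,0,0,0,0,0.2],[0,0,-0.02,0,0,0,0.2],[0,0,-0.04,0,0,0,0.2],[0.0362,-0.0033,0,0,0,0,0.2],[0.0362,-0.0033,0,0,0,0,0.2],[0.0362,-0.0033,0,0,0,0,0.2],[0.0362,-0.0033,0,0,0,0,0.2],[0.0362,-0.0033,0,0,0,0,0.2],[0.0362,-0.0033,0,0,0,0,0.2],[0.0362,-0.0033,0,0,0,0,0.2],[0,0,0,0,0,0,0.2]]}}

```text
time_s: 38.1
ee_pos: [0.6184, 0.1046, 0.1262]
eef_rot: [-3.141, -0.001, 0.937]
force: [-0.5, 0.5, 0.6]
grip_width: 0.0377
grip_force: 0.0
```

Request:
{"name": "play_rows", "arguments": {"commands": [[0,0,0,0,0,-6.9,0.2],[0,0,0,0,0,-6.9,0.2],[0,0,0,0,0,-6.9,0.2],[0,0,0,0,0,-6.9,0.2],[0,0,0,0,0,-6.9,0.2],[0,0,0,0,0,-6.9,0.2],[0,0,0,0,0,-6.9,0.2],[0,0,0,0,0,-6.9,0.2],[0,0,0,0,0,-6.9,0.2],[0,0,0,0,0,-6.9,0.2],[0,0,0,0,0,0,0.2],[0,0,0,0,0,0,0.2],[0,0,0,0,0,0,0.2]]}}

```text
time_s: 39.18
ee_pos: [0.6169, 0.0997, 0.1266]
eef_rot: [-3.141, -0.0, 2.133]
force: [-0.0, 0.9, 0.3]
grip_width: 0.0372
grip_force: 0.0
```

```bash
python3 -c "
from h import *
knob('b',1.244)"
```

```text
t 39.2 tcp [0.6169 0.0997 0.1266] yaw [-179.99   -0.    122.21] w 0.0372 F [-0.   0.9  0.3]
t 39.2 tcp [0.6169 0.0997 0.1266] yaw [-179.99   -0.    122.21] w 0.0372 F [-0.   0.9  0.3]
delta [0.0008 0.0004 0.0578]
tool s now 1.248 rad, turn needed -0.2 deg q6 -0.46 grip 0.0
```

Request:
{"name": "play_rows", "arguments": {"commands": [[0.0008,0.0004,0.03,0,0,0,0.2],[0,0,0.017,0,0,0,0.2],[0,0,0.01,0,0,0,0.2],[0,0,0,0,0,0,0.2],[0,0,0,0,0,0,1],[0,0,0,0,0,0,1],[0,0,0,0,0,0,1],[0,0,0,0,0,0,1],[0,0,0,0,0,0,1]], "force": 30}}

```text
time_s: 39.93
ee_pos: [0.6174, 0.101, 0.0706]
eef_rot: [3.14, 0.001, 2.137]
force: [2.2, 1.5, 3.6]
grip_width: 0.0139
grip_force: 30.0
```

Request:
{"name": "play_rows", "arguments": {"commands": [[0,0,0.0002,0,0,3.0,1],[0,0,0.0003,0,0,6.0,1],[0,0,0.0003,0,0,6.0,1],[0,0,0.0003,0,0,6.0,1],[0,0,0.0003,0,0,6.0,1],[0,0,0.0003,0,0,6.0,1],[0,0,0.0003,0,0,6.0,1],[0,0,0.0003,0,0,6.0,1],[0,0,0.0003,0,0,6.0,1],[0,0,0.0003,0,0,6.0,1],[0,0,0.0003,0,0,6.0,1],[0,0,0.0003,0,0,6.0,1],[0,0,0,0,0,0,1],[0,0,0,0,0,0,1],[0,0,0,0,0,0,1]]}}

```text
time_s: 41.18
ee_pos: [0.6178, 0.1009, 0.0671]
eef_rot: [3.14, -0.002, 0.937]
force: [6.0, 0.5, 5.0]
grip_width: 0.0141
grip_force: 30.0
```

```bash
python3 -c "
from h import *
knob('b',2.45)"
```

```text
t 41.2 tcp [0.6178 0.1009 0.0671] yaw [ 1.7989e+02 -1.1000e-01  5.3680e+01] w 0.0141 F [6.  0.5 5. ]
t 41.2 tcp [0.6178 0.1009 0.0671] yaw [ 1.7989e+02 -1.1000e-01  5.3680e+01] w 0.0141 F [6.  0.5 5. ]
delta [-0.0008 -0.0006  0.0017]
tool s now 2.444 rad, turn needed 0.4 deg q6 0.74 grip 30.0
```

Request:
{"name": "play_rows", "arguments": {"commands": [[0,0,0,0,0,0,0.2],[0,0,0,0,0,0,0.2],[0,0,0,0,0,0,0.2],[0,0,-0.02,0,0,0,0.2],[0,0,-0.04,0,0,0,0.2],[-0.0276,-0.0231,0,0,0,0,0.2],[-0.0276,-0.0231,0,0,0,0,0.2],[-0.0276,-0.0231,0,0,0,0,0.2],[-0.0276,-0.0231,0,0,0,0,0.2],[-0.0276,-0.0231,0,0,0,0,0.2],[0,0,0,0,0,0,0.2]]}}

```text
time_s: 42.1
ee_pos: [0.4363, 0.0579, 0.1251]
eef_rot: [-3.138, 0.003, 0.934]
force: [-0.0, 0.1, -0.5]
grip_width: 0.0375
grip_force: 0.0
```

Request:
{"name": "play_rows", "arguments": {"commands": [[0,0,0,0,0,-6.85,0.2],[0,0,0,0,0,-6.85,0.2],[0,0,0,0,0,-6.85,0.2],[0,0,0,0,0,-6.85,0.2],[0,0,0,0,0,-6.85,0.2],[0,0,0,0,0,-6.85,0.2],[0,0,0,0,0,-6.85,0.2],[0,0,0,0,0,-6.85,0.2],[0,0,0,0,0,-6.85,0.2],[0,0,0,0,0,-6.85,0.2],[0,0,0,0,0,0,0.2],[0,0,0,0,0,0,0.2],[0,0,0,0,0,0,0.2]]}}

```text
time_s: 43.18
ee_pos: [0.4419, 0.0587, 0.1261]
eef_rot: [-3.141, -0.0, 2.125]
force: [-0.8, 0.0, -0.2]
grip_width: 0.0375
grip_force: 0.0
```

```bash
python3 -c "
from h import *
knob('a',1.252)"
```

```text
t 43.2 tcp [0.4419 0.0587 0.1261] yaw [-1.7999e+02 -1.0000e-02  1.2175e+02] w 0.0375 F [-0.8  0.  -0.2]
t 43.2 tcp [0.4419 0.0587 0.1261] yaw [-1.7999e+02 -1.0000e-02  1.2175e+02] w 0.0375 F [-0.8  0.  -0.2]
delta [-0.0007 -0.0003  0.0572]
tool s now 1.256 rad, turn needed -0.2 deg q6 -0.50 grip 0.0
```

Request:
{"name": "play_rows", "arguments": {"commands": [[0,0,0.03,0,0,0,0.2],[0,0,0.0165,0,0,0,0.2],[0,0,0.01,0,0,0,0.2],[0,0,0,0,0,0,0.2],[0,0,0,0,0,0,1],[0,0,0,0,0,0,1],[0,0,0,0,0,0,1],[0,0,0,0,0,0,1],[0,0,0,0,0,0,1]], "force": 30}}

```text
time_s: 43.93
ee_pos: [0.4423, 0.0587, 0.0703]
eef_rot: [3.141, 0.001, 2.128]
force: [-1.2, -0.7, 3.7]
grip_width: 0.0138
grip_force: 30.0
```

Request:
{"name": "play_rows", "arguments": {"commands": [[0,0,0.0002,0,0,2.5,1],[0,0,0.0003,0,0,6.0,1],[0,0,0.0003,0,0,6.0,1],[0,0,0.0003,0,0,6.0,1],[0,0,0.0003,0,0,6.0,1],[0,0,0.0003,0,0,6.0,1],[0,0,0.0003,0,0,6.0,1],[0,0,0.0003,0,0,6.0,1],[0,0,0.0003,0,0,6.0,1],[0,0,0.0003,0,0,6.0,1],[0,0,0.0003,0,0,6.0,1],[0,0,0.0003,0,0,6.0,1],[0,0,0,0,0,0,1],[0,0,0,0,0,0,1],[0,0,0,0,0,0,1]]}}

```text
time_s: 45.18
ee_pos: [0.4438, 0.0586, 0.0671]
eef_rot: [3.138, -0.003, 0.933]
force: [8.6, -2.9, -2.1]
grip_width: 0.0139
grip_force: 30.0
```

```bash
python3 -c "
from h import *
knob('a',2.45)"
```

```text
t 45.2 tcp [0.4438 0.0586 0.0671] yaw [ 1.7977e+02 -1.6000e-01  5.3440e+01] w 0.0139 F [ 8.6 -2.9 -2.1]
t 45.2 tcp [0.4438 0.0586 0.0671] yaw [ 1.7977e+02 -1.6000e-01  5.3440e+01] w 0.0139 F [ 8.6 -2.9 -2.1]
delta [-0.0015 -0.0011  0.0017]
tool s now 2.448 rad, turn needed 0.1 deg q6 0.69 grip 30.0
```

Request:
{"name": "play_rows", "arguments": {"commands": [[0,0,0,0,0,0,0.2],[0,0,0,0,0,0,0.2],[0,0,0,0,0,0,0.2],[0,0,-0.02,0,0,0,0.2],[0,0,-0.04,0,0,0,0.2],[0.0033,0.0362,0,0,0,0,0.2],[0.0033,0.0362,0,0,0,0,0.2],[0.0033,0.0362,0,0,0,0,0.2],[0.0033,0.0362,0,0,0,0,0.2],[0.0033,0.0362,0,0,0,0,0.2],[0.0033,0.0362,0,0,0,0,0.2],[0.0033,0.0362,0,0,0,0,0.2],[0,0,0,0,0,0,0.2]]}}

```text
time_s: 46.27
ee_pos: [0.6621, -0.0768, 0.1243]
eef_rot: [-3.141, 0.001, 0.931]
force: [-1.2, -0.6, 0.2]
grip_width: 0.0375
grip_force: 0.0
```

Request:
{"name": "play_rows", "arguments": {"commands": [[0,0,0,0,0,-6.9,0.2],[0,0,0,0,0,-6.9,0.2],[0,0,0,0,0,-6.9,0.2],[0,0,0,0,0,-6.9,0.2],[0,0,0,0,0,-6.9,0.2],[0,0,0,0,0,-6.9,0.2],[0,0,0,0,0,-6.9,0.2],[0,0,0,0,0,-6.9,0.2],[0,0,0,0,0,-6.9,0.2],[0,0,0,0,0,-6.9,0.2],[0,0,0,0,0,0,0.2],[0,0,0,0,0,0,0.2],[0,0,0,0,0,0,0.2]]}}

```text
time_s: 47.35
ee_pos: [0.6591, -0.0735, 0.1261]
eef_rot: [-3.141, -0.0, 2.133]
force: [0.3, 0.0, 0.8]
grip_width: 0.0375
grip_force: 0.0
```

```bash
python3 -c "
from h import *
knob('c',1.243)"
```

```text
t 47.4 tcp [ 0.6591 -0.0735  0.1261] yaw [-1.7999e+02 -1.0000e-02  1.2222e+02] w 0.0375 F [0.3 0.  0.8]
t 47.4 tcp [ 0.6591 -0.0735  0.1261] yaw [-1.7999e+02 -1.0000e-02  1.2222e+02] w 0.0375 F [0.3 0.  0.8]
delta [-0.0008 -0.0001  0.0572]
tool s now 1.247 rad, turn needed -0.3 deg q6 -0.73 grip 0.0
```

Request:
{"name": "play_rows", "arguments": {"commands": [[-0.0008,0,0.03,0,0,0,0.2],[0,0,0.0165,0,0,0,0.2],[0,0,0.01,0,0,0,0.2],[0,0,0,0,0,0,0.2],[0,0,0,0,0,0,1],[0,0,0,0,0,0,1],[0,0,0,0,0,0,1],[0,0,0,0,0,0,1],[0,0,0,0,0,0,1]], "force": 30}}

```text
time_s: 48.1
ee_pos: [0.6608, -0.0739, 0.0709]
eef_rot: [3.139, 0.002, 2.137]
force: [5.8, 2.2, 1.2]
grip_width: 0.0139
grip_force: 30.0
```

Request:
{"name": "play_rows", "arguments": {"commands": [[0,0,0.0002,0,0,3.0,1],[0,0,0.0003,0,0,6.0,1],[0,0,0.0003,0,0,6.0,1],[0,0,0.0003,0,0,6.0,1],[0,0,0.0003,0,0,6.0,1],[0,0,0.0003,0,0,6.0,1],[0,0,0.0003,0,0,6.0,1],[0,0,0.0003,0,0,6.0,1],[0,0,0.0003,0,0,6.0,1],[0,0,0.0003,0,0,6.0,1],[0,0,0.0003,0,0,6.0,1],[0,0,0.0003,0,0,6.0,1],[0,0,0,0,0,0,1],[0,0,0,0,0,0,1],[0,0,0,0,0,0,1],[0,0,0,0,0,0,1],[0,0,0,0,0,0,1]]}}

```text
time_s: 49.52
ee_pos: [0.661, -0.0739, 0.0675]
eef_rot: [3.139, -0.003, 0.933]
force: [6.0, 2.6, 1.2]
grip_width: 0.014
grip_force: 30.0
```

```bash
python3 -c "
from h import *
knob('c',3.6)
im=ctrl.camera('side');im2=ctrl.camera('top');cv2.imwrite('pics/k4.png',np.hstack([cv2.resize(im[140:260,240:400],(400,300),interpolation=2),cv2.resize(im2[130:250,240:400],(400,300),interpolation=2)]))"
```

```text
t 49.5 tcp [ 0.661  -0.0739  0.0675] yaw [ 1.7982e+02 -1.5000e-01  5.3450e+01] w 0.0140 F [6.  2.6 1.2]
t 49.5 tcp [ 0.661  -0.0739  0.0675] yaw [ 1.7982e+02 -1.5000e-01  5.3450e+01] w 0.0140 F [6.  2.6 1.2]
delta [-0.0012 -0.001   0.0055]
tool s now 2.448 rad, turn needed 66.0 deg q6 0.47 grip 30.0
```

View pics/k4.png

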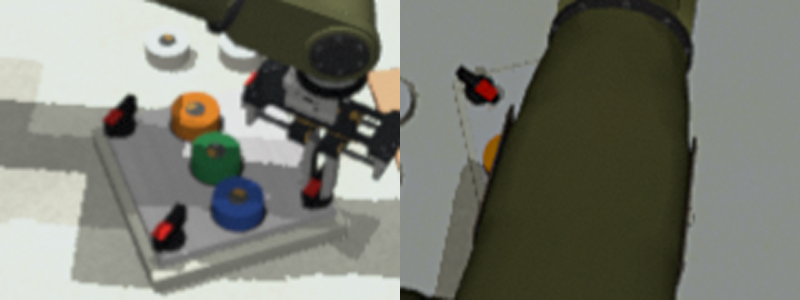

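In the side view the red ends of a (crop 115,118) and d (163,228) point alike, and the top view shows b at (480,88) turned about 2.45 rad. The pucks are in place, so round 2 is complete. Round 3 goes c→a→b→d, carrying on at c.

Request:
{"name": "play_rows", "arguments": {"commands": [[0,0,0.0002,0,0,3.0,1],[0,0,0.0003,0,0,6.0,1],[0,0,0.0003,0,0,6.0,1],[0,0,0.0003,0,0,6.0,1],[0,0,0.0003,0,0,6.0,1],[0,0,0.0003,0,0,6.0,1],[0,0,0.0003,0,0,6.0,1],[0,0,0.0003,0,0,6.0,1],[0,0,0.0003,0,0,6.0,1],[0,0,0.0003,0,0,6.0,1],[0,0,0.0003,0,0,5.0,1],[0,0,0.0003,0,0,3.0,1],[0,0,0,0,0,0,1],[0,0,0,0,0,0,1],[0,0,0,0,0,0,1]]}}

```text
time_s: 50.87
ee_pos: [0.6612, -0.0741, 0.0644]
eef_rot: [-3.141, -0.004, -0.202]
force: [5.9, 1.4, 3.6]
grip_width: 0.0138
grip_force: 30.0
```

```bash
python3 -c "
from h import *
knob('c',3.6);print(ctrl.get_obs()['moment'])"
```

```text
t 50.9 tcp [ 0.6612 -0.0741  0.0644] yaw [-179.95   -0.26  -11.56] w 0.0138 F [5.9 1.4 3.6]
t 50.9 tcp [ 0.6612 -0.0741  0.0644] yaw [-179.95   -0.26  -11.56] w 0.0138 F [5.9 1.4 3.6]
delta [-0.0016  0.0005  0.0023]
tool s now -2.701 rad, turn needed 361.0 deg q6 1.61 grip 30.0
[ 0.45361405 -0.9375003  -0.03828905]
```

Request:
{"name": "play_rows", "arguments": {"commands": [[0,0,0,0,0,0,0.2],[0,0,0,0,0,0,0.2],[0,0,0,0,0,0,0.2],[0,0,-0.02,0,0,0,0.2],[0,0,-0.04,0,0,0,0.2],[-0.0342,-0.0123,0,0,0,0,0.2],[-0.0342,-0.0123,0,0,0,0,0.2],[-0.0342,-0.0123,0,0,0,0,0.2],[-0.0342,-0.0123,0,0,0,0,0.2],[-0.0342,-0.0123,0,0,0,0,0.2],[-0.0342,-0.0123,0,0,0,0,0.2],[-0.0342,-0.0123,0,0,0,0,0.2],[0,0,0,0,0,0,0.2]]}}

```text
time_s: 51.95
ee_pos: [0.438, 0.06, 0.1224]
eef_rot: [3.141, 0.002, -0.2]
force: [0.2, -1.0, 0.4]
grip_width: 0.0376
grip_force: 0.0
```

Request:
{"name": "play_rows", "arguments": {"commands": [[0,0,0,0,0,-6.5,0.2],[0,0,0,0,0,-6.5,0.2],[0,0,0,0,0,-6.5,0.2],[0,0,0,0,0,-6.5,0.2],[0,0,0,0,0,-6.5,0.2],[0,0,0,0,0,-6.5,0.2],[0,0,0,0,0,-6.5,0.2],[0,0,0,0,0,-6.5,0.2],[0,0,0,0,0,-6.5,0.2],[0,0,0,0,0,-6.5,0.2],[0,0,0,0,0,0,0.2],[0,0,0,0,0,0,0.2],[0,0,0,0,0,0,0.2]]}}

```text
time_s: 53.03
ee_pos: [0.4424, 0.0579, 0.1227]
eef_rot: [-3.142, 0.0, 0.929]
force: [0.3, 0.3, -0.3]
grip_width: 0.0376
grip_force: 0.0
```

```bash
python3 -c "
from h import *
knob('a',2.448)"
```

```text
t 53.0 tcp [0.4424 0.0579 0.1227] yaw [-180.      0.     53.23] w 0.0376 F [ 0.3  0.3 -0.3]
t 53.0 tcp [0.4424 0.0579 0.1227] yaw [-180.      0.     53.23] w 0.0376 F [ 0.3  0.3 -0.3]
delta [-0.0002 -0.0004  0.0573]
tool s now 2.452 rad, turn needed -0.2 deg q6 0.69 grip 0.0
```

Request:
{"name": "play_rows", "arguments": {"commands": [[0,0.001,0.03,0,0,0,0.2],[0,0,0.0165,0,0,0,0.2],[0,0,0.01,0,0,0,0.2],[0,0,0,0,0,0,0.2],[0,0,0,0,0,0,1],[0,0,0,0,0,0,1],[0,0,0,0,0,0,1],[0,0,0,0,0,0,1],[0,0,0,0,0,0,1]], "force": 30}}

```text
time_s: 53.78
ee_pos: [0.4434, 0.0576, 0.0668]
eef_rot: [3.141, -0.001, 0.933]
force: [-2.5, 1.4, 4.9]
grip_width: 0.0133
grip_force: 30.0
```

Request:
{"name": "play_rows", "arguments": {"commands": [[0,0,0.0002,0,0,3.0,1],[0,0,0.0003,0,0,6.0,1],[0,0,0.0003,0,0,6.0,1],[0,0,0.0003,0,0,6.0,1],[0,0,0.0003,0,0,6.0,1],[0,0,0.0003,0,0,6.0,1],[0,0,0.0003,0,0,6.0,1],[0,0,0.0003,0,0,6.0,1],[0,0,0.0003,0,0,6.0,1],[0,0,0.0003,0,0,6.0,1],[0,0,0.0003,0,0,5.0,1],[0,0,0.0003,0,0,3.0,1],[0,0,0,0,0,0,1],[0,0,0,0,0,0,1],[0,0,0,0,0,0,1]]}}

```text
time_s: 55.03
ee_pos: [0.4435, 0.0572, 0.0635]
eef_rot: [3.141, -0.001, -0.202]
force: [-2.3, -2.0, 7.6]
grip_width: 0.0139
grip_force: 30.0
```

```bash
python3 -c "
from h import *
knob('a',3.6)"
```

```text
t 55.0 tcp [0.4435 0.0572 0.0635] yaw [ 1.7999e+02 -7.0000e-02 -1.1560e+01] w 0.0139 F [-2.3 -2.   7.6]
t 55.0 tcp [0.4435 0.0572 0.0635] yaw [ 1.7999e+02 -7.0000e-02 -1.1560e+01] w 0.0139 F [-2.3 -2.   7.6]
delta [-0.0017 -0.0005  0.0014]
tool s now -2.701 rad, turn needed 361.0 deg q6 1.82 grip 30.0
```

Request:
{"name": "play_rows", "arguments": {"commands": [[0,0,0,0,0,0,0.2],[0,0,0,0,0,0,0.2],[0,0,0,0,0,0,0.2],[0,0,-0.02,0,0,0,0.2],[0,0,-0.04,0,0,0,0.2],[0.0326,-0.0154,0,0,0,0,0.2],[0.0326,-0.0154,0,0,0,0,0.2],[0.0326,-0.0154,0,0,0,0,0.2],[0.0326,-0.0154,0,0,0,0,0.2],[0.0326,-0.0154,0,0,0,0,0.2],[0,0,0,0,0,0,0.2]]}}

```text
time_s: 55.95
ee_pos: [0.6219, 0.1012, 0.1209]
eef_rot: [-3.142, 0.0, -0.201]
force: [-1.1, 0.3, -0.6]
grip_width: 0.0377
grip_force: 0.0
```

Request:
{"name": "play_rows", "arguments": {"commands": [[0,0,0,0,0,-6.5,0.2],[0,0,0,0,0,-6.5,0.2],[0,0,0,0,0,-6.5,0.2],[0,0,0,0,0,-6.5,0.2],[0,0,0,0,0,-6.5,0.2],[0,0,0,0,0,-6.5,0.2],[0,0,0,0,0,-6.5,0.2],[0,0,0,0,0,-6.5,0.2],[0,0,0,0,0,-6.5,0.2],[0,0,0,0,0,-6.5,0.2],[0,0,0,0,0,0,0.2],[0,0,0,0,0,0,0.2],[0,0,0,0,0,0,0.2]]}}

```text
time_s: 57.03
ee_pos: [0.6181, 0.1002, 0.1226]
eef_rot: [-3.142, 0.0, 0.929]
force: [-0.0, -0.5, 0.2]
grip_width: 0.0376
grip_force: 0.0
```

```bash
python3 -c "
from h import *
knob('b',2.444)"
```

```text
t 57.0 tcp [0.6181 0.1002 0.1226] yaw [-1.800e+02  1.000e-02  5.323e+01] w 0.0376 F [-0.  -0.5  0.2]
t 57.0 tcp [0.6181 0.1002 0.1226] yaw [-1.800e+02  1.000e-02  5.323e+01] w 0.0376 F [-0.  -0.5  0.2]
delta [-0.0004 -0.0013  0.0572]
tool s now 2.452 rad, turn needed -0.4 deg q6 0.74 grip 0.0
```

Request:
{"name": "play_rows", "arguments": {"commands": [[0,-0.0005,0.03,0,0,0,0.2],[0,0,0.0165,0,0,0,0.2],[0,0,0.01,0,0,0,0.2],[0,0,0,0,0,0,0.2],[0,0,0,0,0,0,1],[0,0,0,0,0,0,1],[0,0,0,0,0,0,1],[0,0,0,0,0,0,1],[0,0,0,0,0,0,1]], "force": 30}}

```text
time_s: 57.78
ee_pos: [0.618, 0.1008, 0.0671]
eef_rot: [3.141, -0.001, 0.933]
force: [-4.0, 1.5, 4.9]
grip_width: 0.0137
grip_force: 30.0
```

Request:
{"name": "play_rows", "arguments": {"commands": [[0,0,0.0002,0,0,3.0,1],[0,0,0.0003,0,0,6.0,1],[0,0,0.0003,0,0,6.0,1],[0,0,0.0003,0,0,6.0,1],[0,0,0.0003,0,0,6.0,1],[0,0,0.0003,0,0,6.0,1],[0,0,0.0003,0,0,6.0,1],[0,0,0.0003,0,0,6.0,1],[0,0,0.0003,0,0,6.0,1],[0,0,0.0003,0,0,6.0,1],[0,0,0.0003,0,0,5.0,1],[0,0,0.0003,0,0,3.0,1],[0,0,0,0,0,0,1],[0,0,0,0,0,0,1],[0,0,0,0,0,0,1]]}}

```text
time_s: 59.03
ee_pos: [0.6181, 0.1005, 0.0637]
eef_rot: [-3.141, -0.001, -0.202]
force: [-4.4, -0.2, 6.9]
grip_width: 0.0138
grip_force: 30.0
```

```bash
python3 -c "
from h import *
knob('b',3.6)"
```

```text
t 59.0 tcp [0.6181 0.1005 0.0637] yaw [-1.7999e+02 -5.0000e-02 -1.1560e+01] w 0.0138 F [-4.4 -0.2  6.9]
t 59.0 tcp [0.6181 0.1005 0.0637] yaw [-1.7999e+02 -5.0000e-02 -1.1560e+01] w 0.0138 F [-4.4 -0.2  6.9]
delta [-0.0013  0.0001  0.0017]
tool s now -2.701 rad, turn needed 361.0 deg q6 1.88 grip 30.0
```

Request:
{"name": "play_rows", "arguments": {"commands": [[0,0,0,0,0,0,0.2],[0,0,0,0,0,0,0.2],[0,0,0,0,0,0,0.2],[0,0,-0.02,0,0,0,0.2],[0,0,-0.04,0,0,0,0.2],[-0.0123,0.0342,0,0,0,0,0.2],[-0.0123,0.0342,0,0,0,0,0.2],[-0.0123,0.0342,0,0,0,0,0.2],[-0.0123,0.0342,0,0,0,0,0.2],[-0.0123,0.0342,0,0,0,0,0.2],[-0.0123,0.0342,0,0,0,0,0.2],[-0.0123,0.0342,0,0,0,0,0.2],[0,0,0,0,0,0,0.2]]}}

```text
time_s: 60.12
ee_pos: [0.4832, -0.1207, 0.1227]
eef_rot: [3.141, 0.0, -0.205]
force: [1.1, -0.5, 0.3]
grip_width: 0.0377
grip_force: 0.0
```

Request:
{"name": "play_rows", "arguments": {"commands": [[0,0,0,0,0,-6.5,0.2],[0,0,0,0,0,-6.5,0.2],[0,0,0,0,0,-6.5,0.2],[0,0,0,0,0,-6.5,0.2],[0,0,0,0,0,-6.5,0.2],[0,0,0,0,0,-6.5,0.2],[0,0,0,0,0,-6.5,0.2],[0,0,0,0,0,-6.5,0.2],[0,0,0,0,0,-6.5,0.2],[0,0,0,0,0,-6.5,0.2],[0,0,0,0,0,0,0.2],[0,0,0,0,0,0,0.2],[0,0,0,0,0,0,0.2]]}}

```text
time_s: 61.2
ee_pos: [0.4857, -0.1167, 0.1226]
eef_rot: [3.142, -0.0, 0.929]
force: [-0.9, -0.5, -0.5]
grip_width: 0.0376
grip_force: 0.0
```

```bash
python3 -c "
from h import *
knob('d',2.448)"
```

```text
t 61.2 tcp [ 0.4857 -0.1167  0.1226] yaw [180.    -0.    53.24] w 0.0376 F [-0.9 -0.5 -0.5]
t 61.2 tcp [ 0.4857 -0.1167  0.1226] yaw [180.    -0.    53.24] w 0.0376 F [-0.9 -0.5 -0.5]
delta [-0.0008 -0.0008  0.0572]
tool s now 2.451 rad, turn needed -0.2 deg q6 0.33 grip 0.0
```

Request:
{"name": "play_rows", "arguments": {"commands": [[0,0,0.03,0,0,0,0.2],[0,0,0.0165,0,0,0,0.2],[0,0,0.01,0,0,0,0.2],[0,0,0,0,0,0,0.2],[0,0,0,0,0,0,1],[0,0,0,0,0,0,1],[0,0,0,0,0,0,1],[0,0,0,0,0,0,1],[0,0,0,0,0,0,1]], "force": 30}}

```text
time_s: 61.95
ee_pos: [0.4863, -0.1172, 0.067]
eef_rot: [3.139, -0.001, 0.933]
force: [3.3, -2.6, 3.0]
grip_width: 0.0139
grip_force: 30.0
```

Request:
{"name": "play_rows", "arguments": {"commands": [[0,0,0.0002,0,0,3.0,1],[0,0,0.0003,0,0,6.0,1],[0,0,0.0003,0,0,6.0,1],[0,0,0.0003,0,0,6.0,1],[0,0,0.0003,0,0,6.0,1],[0,0,0.0003,0,0,6.0,1],[0,0,0.0003,0,0,6.0,1],[0,0,0.0003,0,0,6.0,1],[0,0,0.0003,0,0,6.0,1],[0,0,0.0003,0,0,6.0,1],[0,0,0.0003,0,0,5.0,1],[0,0,0.0003,0,0,3.0,1],[0,0,0,0,0,0,1],[0,0,0,0,0,0,1],[0,0,0,0,0,0,1]]}}

```text
time_s: 63.2
ee_pos: [0.4865, -0.1173, 0.0638]
eef_rot: [3.141, -0.003, -0.202]
force: [0.7, -2.3, 6.7]
grip_width: 0.014
grip_force: 30.0
```

```bash
python3 -c "
from h import *
knob('d',3.6)"
```

```text
t 63.2 tcp [ 0.4865 -0.1173  0.0638] yaw [ 1.7996e+02 -1.6000e-01 -1.1560e+01] w 0.0140 F [ 0.7 -2.3  6.7]
t 63.2 tcp [ 0.4865 -0.1173  0.0638] yaw [ 1.7996e+02 -1.6000e-01 -1.1560e+01] w 0.0140 F [ 0.7 -2.3  6.7]
delta [-0.002  -0.0001  0.0018]
tool s now -2.701 rad, turn needed 361.0 deg q6 1.46 grip 30.0
```

Request:
{"name": "play_rows", "arguments": {"commands": [[0,0,0,0,0,0,0.2],[0,0,0,0,0,0,0.2],[0,0,0,0,0,0,0.2],[0,0,-0.02,0,0,0,0.2],[0,0,-0.04,0,0,0,0.2],[0,0,-0.03,0,0,0,0.2],[0,0.03,0,0,0,0,0.2],[0,0.03,0,0,0,0,0.2],[0,0.03,0,0,0,0,0.2],[0,0.03,0,0,0,0,0.2],[0,0.03,0,0,0,0,0.2],[0,0.03,0,0,0,0,0.2],[0,0.03,0,0,0,0,0.2],[0,0,0,0,0,0,0.2],[0,0,0,0,0,0,0.2],[0,0,0,0,0,0,0.2]]}}

```text
time_s: 64.53
ee_pos: [0.4435, -0.322, 0.1524]
eef_rot: [-3.141, 0.001, -0.202]
force: [0.4, 0.1, -0.1]
grip_width: 0.0376
grip_force: 0.0
```

```bash
python3 - <<'E'
from h import *
tcp();im=ctrl.camera('top');im2=ctrl.camera('side')
for i,c in((1,'amber'),(0,'green'),(-1,'blue')):
  n=C+.072*i*EY
  for nm in('side','top'):
    for b in blobs(im if nm=='top' else im2,c,150):
      q=ray(nm,b[:2],.053)[0]
      if abs(q-n).max()<.05: print(c,nm,np.round(b[:3],1),'err mm',np.round((q-n)*1000,1))
cv2.imwrite('pics/end.png',np.hstack([cv2.resize(im[135:245,250:370],(436,400),interpolation=2),cv2.resize(im2[145:265,250:390],(360,309),interpolation=2)[:400] if 0 else cv2.resize(im2[145:265,255:365],(364,400),interpolation=2)]))
E
```

```text
t 64.5 tcp [ 0.4435 -0.322   0.1524] yaw [-1.7997e+02  3.0000e-02 -1.1550e+01] w 0.0376 F [ 0.4  0.1 -0.1]
amber top [283.6 193.2 310.5] err mm [-0.6  1.6]
green side [326.1 203.4 171. ] err mm [1.3 2. ]
green top [307.4 187.7 298. ] err mm [-0.3  2.2]
blue side [335.  221.3 322. ] err mm [1.8 1.7]
blue top [331.7 182.3 310.5] err mm [-0.3  0.8]
```

View pics/end.png

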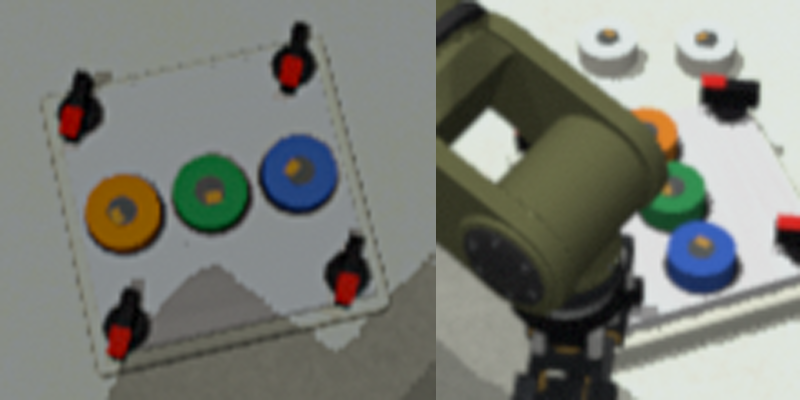

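All four red ends have turned about 205° alike, pointing down and slightly left in the top view. The three pucks are seated with errors of about 2 mm or less and the plate looks level. Handing in.

```bash
python3 -c "
from station import ctrl
print(ctrl.hand_in())"
```

```text
the job is handed in; nothing more can be done
None
```

I laid all three pucks in their own nests, screwed the four knobs home in three crisscross rounds (tool reading about 3.58 rad of 3.6 on each) and handed the job in at about 65 s. The hand-in gave no verdict, but the last pictures showed the pucks seated within about 2 mm.

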